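Put the data logger to bed in its drawer

TASK

Take the data logger with the orange end caps out of the rack, lay it flat on the black mat with its display facing up and let it go. Then take it again across its width, put it flat, display up, into the yellow-floored recess of the open drawer, let it go and slide the drawer fully shut. Never drop the logger or slam the drawer, and leave the blue-capped logger, the crank arm, the chainring, the handlebar stem and the jar where they are.

Things in the scene. Friction and masses are not known exactly. Their poses are not given: they have to be found in the camera images.
- logger_center (a point): Centre of the data logger to store: aluminium box with ORANGE end caps, 150 mm long (its x), 30 thick (y), 56 high as it stands (z), about 0.34 kg (may vary by a third). The display (green in a black frame) is on its +y face: lying display up, its +y points up. It starts on its long edge, z up, in one of the rack's two bays.
- spare_center (a point): Centre of the other data logger, same size and axes but with BLUE end caps, standing in the other bay of the rack, 90 mm away. Not to be disturbed.
- rack: Fixed rack, aluminium base 150 x 180 mm, 8 thick; origin at the centre of its underside on the table, z up. Two bays along its x, centred at y = +45 and -45 mm, each holding a logger on edge (from 8 to 64 mm above the table) between cheeks 6 mm thick, 120 long, tops 32 mm above the table, about 2.5 mm play each side.
- mat_top (a point): Centre of the top face of the fixed black rubber mat (yellow border line), 200 mm along its x, 150 mm along its y, top 3 mm above the table.
- pocket (a point): Centre of the recess's yellow floor in the drawer (moves with it), 80 mm above the table. Recess 64 mm along its x, 158 along y, in a black liner 10 high; the logger lies along this y, either way round. +x: the way the drawer shuts. Drawer front's inner face at x = -63, its top 58 up; side walls y = +-110, back x = +85, 30 up. Unit's housing begins at x = +107 when fully open.
- drawer_handle (a point): Middle of the drawer's bar handle (moves with it): steel bar 100 mm long along the drawer's y, 35 mm off the front, 105 above the table. The drawer may be pushed shut here or on its front (262 mm wide, 64 to 138 above the table). When shut, the housing begins 49 mm further in +x than this point; its top is 154 above the table.
- drawer (a joint): Drawer slide: 0 = fully shut at the end stop, 0.17 = fully open (m). Starts open 0.15 to 0.17. Friction about 4 N plus 8 N per m/s; stays where it is left.
- cabinet: Fixed white drawer unit with blue fronts, housing 200 x 270 x 154 mm; origin on the table under the open drawer, the shut drawer's outer face lies 100 mm from it in +x; +x is the way the drawer shuts, z up.
- crank: Bystander, not to be moved: dark steel bicycle crank arm, 190 mm long along x, 18 mm high, lying beyond the mat; origin at its underside.
- chainring: Bystander, not to be moved: steel chainring, 146 mm across, flat on the table at the left; origin at its underside.
- stem: Bystander, not to be moved: black handlebar stem, 125 mm long, 42 mm high, at the right; origin at its underside.
- grease: Bystander, not to be moved: round jar with a red cap, 60 mm across, 90 mm high, at the back; origin at its underside.
Mind the look-alikes: they are no part of the job. What is shaped like the part that bears logger_center but pink is not meant.

How it is judged:
On the way, in this order (a step that is already met when the one before it is completed fails the run):
1. the orange-capped logger lies flat on the mat, display up, let go (angle between logger_center's own y axis and vertical below 0.1 rad and height (world z) of logger_center below 0.022 m and x of logger_center in the frame of mat_top between -0.08 and 0.08 m and y of logger_center in the frame of mat_top between -0.065 and 0.065 m and contact force between the fingers and logger below 0.05 N and linear speed of logger below 0.02 m/s and angular speed of logger below 0.15 rad/s), for 0.2 s.
2. it lies flat in the recess of the open drawer, display up, let go (angle between logger_center's own y axis and vertical below 0.1 rad and x of logger_center in the frame of pocket between -0.008 and 0.008 m and y of logger_center in the frame of pocket between -0.008 and 0.008 m and z of logger_center in the frame of pocket between 0.01 and 0.019 m and value of joint drawer above 0.1 m and contact force between the fingers and logger below 0.05 N and linear speed of logger below 0.02 m/s and angular speed of logger below 0.15 rad/s), for 0.2 s.
At the end, for the whole second after the job is handed in: The orange-capped logger lies flat in the drawer's recess (centre within 8 mm of the recess's centre each way, 10 to 19 mm above its floor), display up within 0.1 rad, at rest, and the drawer is shut to within 4 mm of its stop (angle between logger_center's own y axis and vertical below 0.1 rad and x of logger_center in the frame of pocket between -0.008 and 0.008 m and y of logger_center in the frame of pocket between -0.008 and 0.008 m and z of logger_center in the frame of pocket between 0.01 and 0.019 m and value of joint drawer below 0.004 m and linear speed of logger below 0.02 m/s and angular speed of logger below 0.15 rad/s); the robot touches nothing.
It fails at once if the logger is dropped: loose more than about 4 cm above the mat or drawer (contact force between the fingers and logger below 0.05 N and (height (world z) of logger_center above 0.135 m or (height (world z) of logger_center above 0.075 m and horizontal distance between logger_center and pocket above 0.13 m))).
It fails at once if the drawer is slammed (faster than 0.4 m/s) (velocity of joint drawer below -0.4 m/s).
It fails at once if the crank arm, chainring, stem or jar is moved by more than 3 cm, or the blue-capped logger by more than 2 cm (distance of spare_center from where it was at the start of the episode above 0.02 m or distance of any of crank, chainring, stem, grease from where it was at the start of the episode above 0.03 m).
It also fails if it takes over 72 s, if anything falls off the work surface, if the arm or the gripper's body presses on something with over 40 N, if the wrist force passes 120 N, or if a joint passes its speed limit or range.

ROBOT

A 6-joint arm with a two-finger parallel gripper is mounted at the origin on the work surface. World frame = base frame: x ahead of the robot, y to its left, z up, the work surface at z = 0. Lengths are in m, angles in rad, forces in N, time in s.
With the tool pointing down it reaches from about 0.35 to 0.725 m from the base axis. Payload 6 kg.
Tool frame: the origin (TCP) lies at the very end of the fingers, on their centre line; the grasp point (between the pads) lies 19 mm behind it (env.pinch_z is the distance from the TCP to the grasp point, in m); x points along the fingers, y is the direction in which the jaws open and shut, and the axes are right-handed (so a half turn about x gives the same grasp; the last joint's range is limited). The gripper opens to 85 mm and grips with 20 to 120 N. Pads are 22 mm wide; open, the fingers measure 114 mm over their backs; the gripper's body (76 mm by 85 mm) begins 54 mm behind the grasp point. The pads swing forward as they close: fully open they stand 13 mm farther back than shut.
Start: joints at [-0.781, 0.04, 0.085, 0, -1.615, -0.334], TCP at [0.264, -0.539, 0.231] pointing down, gripper open.
Joint ranges: [-2.56, 2.56], [-1.29, 2.01], [-1.08, 1.49], [-3.29, 1.98], [-2.81, -0.18], [-2.99, 2.99]. Speed limits (rad/s): [2.57, 2.57, 3.01, 3.14, 3.14, 3.14].

INTERFACE

Orientations are given as a unit quaternion [w, x, y, z].
In Python, from bench import env gives the robot as it stands.
- The arm moves only by the tool carry_out, never from a script. Its argument "deltas" is one flat list of numbers, 6 for each row, row after row: the shift along the tool's x, y, z in units of 500 mm (1.0 is 500 mm), then the turn, a rotation vector about the tool's x, y, z in units of 180 degrees (1.0 is 180 degrees). In form: [x, y, z, rx, ry, rz, x, y, z, rx, ry, rz, ...]. A call has 1 to 20 rows; each row is the pose to reach, as a shift and turn from the pose commanded when the call began, along the tool's axes at that moment, turning the shorter way round; what a row does not reach only later rows make up. A row lasts 1/8 s, in which the tool goes at most 62.5 mm and 10.7 degrees, less where a joint would pass 70% of its speed; a pose out of reach is approached as far as the arm can. A call with a number of a shift or a turn outside -1 to 1 is refused whole. A call with a gripper value outside its range is refused whole. "fingers" is the closure in counts, from 0 (fully open) to 255 (shut), set as the call begins (left out, the last holds). The fingers move at their own pace and stop on an object; "newtons" is the grip in N (left out, the last holds). Time passes only in rows, so rows that repeat a pose let the fingers close. It gives the time, the measured TCP pose, the force and the opening at its end, in the units of the state.
- env.get_obs(): the state, without advancing time (a new reading comes with each control period).
- env.camera(name): name is "scene" or "top" or "wrist"; returns a dict with "img" (480x640x3 uint8, red, green, blue), "K" (3x3 intrinsics, pixels), "world_to_cam" (4x4, takes a point from world to camera coordinates). Camera axes: x right, y down, z forward; pixel columns grow to the right and rows downward; lengths in m; the calibration is good to about 2 mm. The wrist camera is an equidistant fisheye: a pixel r from the principal point sees the ray r / f radians off the axis. A picture is of the moment at which its call begins. There is no depth.
- env.close_job(): hands the job in, once; it reports no verdict.
Trained networks look in the newest picture that a camera, given by its name, has taken for a name from the list of things; names that differ only in an ending like _2 or _b are one class to them, and where a whole thing is asked for, a point or a joint stands for the part that bears it (a point fixed in the world has none). Each returns a list of dicts, best first, with "p" (0 to 1); they miss things now and then, are a little off and sometimes report something else, mostly with a low value. They report only what shows in the picture. A call takes as long as a camera call. They do not tell look-alikes from the thing itself.
- env.outline_of(query, camera): "pixels" (480x640 bool, what is visible of it) and "point" ([column, row] in pixels, amid what is visible of it).
The state is a dict: "time": time; "qpos": joint angles; "dq": joint speeds; "effort": joint torques, N m; "eef_pos": TCP position; "ee_rot": TCP orientation; "ft_force": force on the tool from outside, world axes, zero at the start; "torque": the same for the moment, N m; "opening": finger opening in m.
Only numpy, scipy, OpenCV 4.12 (cv2) and the standard library are available. Lean on these libraries where they do the work, as an engineer would, in place of code of your own. Each camera call takes 0.05 s, during which the arm holds its last target.

## Working session

There is one attempt and no reset: what is moved stays moved. The work goes in short steps, Python scripts to look and compute and a tool call to move; the robot and the scene stay as the last step left them, time stands still between calls to the robot, and variables do not carry over. Pictures are saved under pics/ and viewed, and the job is handed in when it is done.

Besides the shell and the picture viewer there is one more tool, called after "Emit:" by a JSON object that holds its "name" and its "arguments", one argument or row to a line. carry_out: Moves the arm, as the interface text tells. Shifts and turns lie within -1 to 1; 1 stands for 500 mm of shift or 180 degrees of turn. Its arguments: {"type":"object","properties":{"deltas":{"type":"array","items":{"type":"number"}},"fingers":{"type":"number"},"newtons":{"type":"number"}},"required":["deltas"]}

```bash
ls; mkdir -p pics
python3 - <<'E'
from bench import env
import cv2,numpy as np
o=env.get_obs()
for k,v in o.items(): print(k,np.round(v,4))
print(env.pinch_z)
for n in ["scene","top","wrist"]:
    c=env.camera(n); cv2.imwrite(f"pics/{n}0.png",c["img"][:,:,::-1]); print(n,c["K"].tolist(),np.round(c["world_to_cam"],4).tolist())
print(env.get_obs()["time"])
E
```

```text
pics
time 0.0
qpos [-7.8130e-01  4.0800e-02  8.3800e-02 -5.0000e-04 -1.6155e+00 -3.3370e-01]
dq [-0.0014  0.     -0.     -0.0018 -0.001  -0.0008]
effort [ 4.00000e-04 -3.68203e+01  3.47421e+01  6.93250e+00 -5.30000e-03
 -0.00000e+00]
eef_pos [ 0.264  -0.5384  0.2302]
ee_rot [ 0.6886 -0.1591  0.689   0.1604]
ft_force [-0.6566 -0.2518  0.1077]
torque [ 0.0348 -0.0124  0.0273]
opening 0.0853
0.0187
scene [[516.1024900264055, 0.0, 316.55764336250536], [0.0, 516.1024900264055, 245.3264397638208], [0.0, 0.0, 1.0]] [[0.373, 0.9276, 0.0193, -0.1799], [0.672, -0.2557, -0.695, -0.2988], [-0.6398, 0.2722, -0.7187, 2.1147], [0.0, 0.0, 0.0, 1.0]]
top [[463.8278095373912, 0.0, 317.54200254780716], [0.0, 463.8278095373912, 231.914773701542], [0.0, 0.0, 1.0]] [[-0.0803, -0.9967, -0.0063, 0.0251], [-0.9754, 0.0799, -0.2052, 0.5414], [0.2051, -0.0103, -0.9787, 1.4597], [0.0, 0.0, 0.0, 1.0]]
wrist [[371.64829954431775, 0.0, 321.6800907695217], [0.0, 371.64829954431775, 237.85736337403122], [0.0, 0.0, 1.0]] [[-0.4398, 0.8981, 0.0019, 0.5989], [0.8604, 0.4208, 0.2875, -0.037], [0.2573, 0.1281, -0.9578, 0.3786], [0.0, 0.0, 0.0, 1.0]]
0.15
```

View pics/scene0.png

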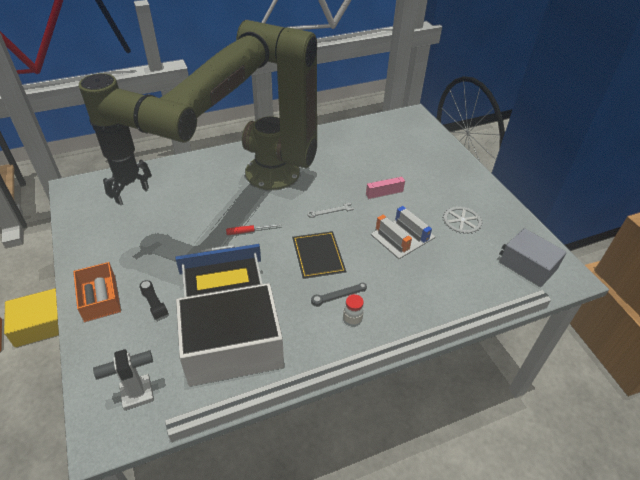

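View pics/top0.png

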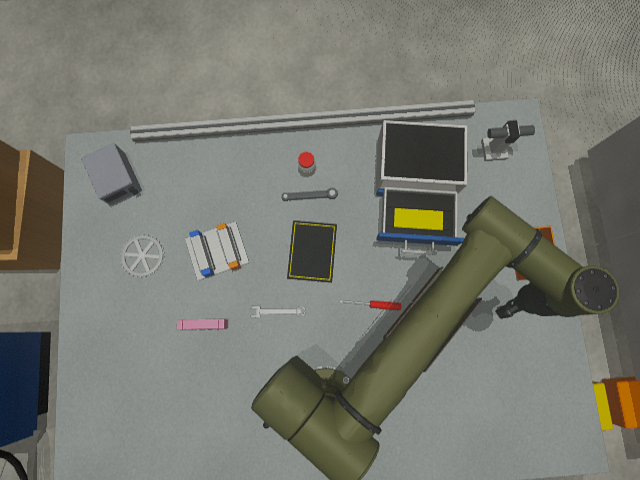

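View pics/wrist0.png

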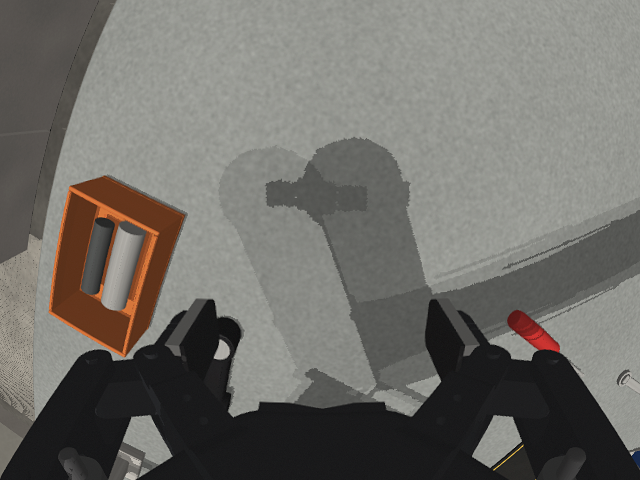

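The orange-capped logger shows at top (230,243) and scene (395,235). Look-alikes are the blue-capped logger at top (207,252) and the pink block at top (202,324) and scene (386,187). The mat is at top (312,250), and the open drawer with its yellow floor is at top (418,218).

```bash
cat > h.py <<'E'
import numpy as np,cv2
from bench import env
from scipy.spatial.transform import Rotation as R
def q2R(q): return R.from_quat([q[1],q[2],q[3],q[0]]).as_matrix()
def back(c,px,z):
    K,T=c["K"],c["world_to_cam"]; px=np.atleast_2d(px).astype(float)
    d=np.c_[(px[:,0]-K[0,2])/K[0,0],(px[:,1]-K[1,2])/K[1,1],np.ones(len(px))]
    Rw=T[:3,:3].T; o=-Rw@T[:3,3]; d=d@Rw.T
    return o+d*((z-o[2])/d[:,2])[:,None]
def backw(c,px,z):
    K,T=c["K"],c["world_to_cam"]; px=np.atleast_2d(px).astype(float)
    u=(px-[K[0,2],K[1,2]])/K[0,0]; r=np.linalg.norm(u,axis=1)
    d=np.c_[u*(np.sin(r)/np.maximum(r,1e-9))[:,None],np.cos(r)]
    Rw=T[:3,:3].T; o=-Rw@T[:3,3]; d=d@Rw.T
    return o+d*((z-o[2])/d[:,2])[:,None]
def proj(c,P,fish=False):
    K,T=c["K"],c["world_to_cam"]; P=np.atleast_2d(P)
    p=P@T[:3,:3].T+T[:3,3]
    if fish:
        r=np.linalg.norm(p[:,:2],axis=1); th=np.arctan2(r,p[:,2]); u=p[:,:2]/np.maximum(r,1e-9)[:,None]*th[:,None]
    else: u=p[:,:2]/p[:,2:]
    return u*K[0,0]+[K[0,2],K[1,2]]
def move(target_p,target_R=None,base=None):
    """delta in tool axes from pose"""
    o=env.get_obs() if base is None else base
    R0=q2R(o["ee_rot"]); d=R0.T@(np.array(target_p)-o["eef_pos"])/0.5
    rv=np.zeros(3) if target_R is None else R.from_matrix(R0.T@target_R).as_rotvec()/np.pi
    return np.round(np.r_[d,rv],4)
E
python3 - <<'E'
from h import *
cs={n:env.camera(n) for n in["top","scene"]}
for n,c in cs.items():
    im=c["img"][:,:,::-1].copy()
    for q in ["logger_center","rack","mat_top","pocket","drawer_handle","cabinet"]:
        for r in env.outline_of(q,n)[:3]:
            m=r["pixels"]; (p,s,a)=cv2.minAreaRect(np.argwhere(m)[:,::-1].astype(np.float32))
            print(n,q,round(r["p"],2),np.round(r["point"]),m.sum(),"box",np.round(p,1),np.round(s,1),round(a,1))
    x,y=(180,200) if n=="top" else (360,190)
    cv2.imwrite(f"pics/crop_{n}.png",cv2.resize(im[y:y+90,x:x+90],(560,560),interpolation=cv2.INTER_CUBIC))
print(env.get_obs()["time"])
E
python3 -c "
import cv2,numpy as np
cv2.imwrite('pics/crops.png',cv2.resize(np.hstack([cv2.imread('pics/crop_top.png'),cv2.imread('pics/crop_scene.png')]),(800,400)))"
```

```text
top logger_center 0.93 [227. 246.] 552 box [228.1 246. ] [48. 12.] 72.3
top logger_center 0.6 [198. 325.] 443 box [202.  323.5] [ 9. 50.] 90.0
top rack 0.55 [217. 250.] 1343 box [216.4 250.2] [43.7 55.4] 70.8
top mat_top 0.77 [312. 251.] 2649 box [311.7 251. ] [45.4 59.7] 5.2
top pocket 0.78 [422. 217.] 4199 box [420.7 220.9] [85.1 64.2] 3.9
top drawer_handle 0.69 [420. 218.] 4295 box [421.3 220.8] [86.1 64.9] 4.4
top cabinet 0.88 [421. 176.] 9969 box [420.9 186.4] [ 90.  131.1] 1.6
scene logger_center 0.82 [385. 187.] 592 box [384.7 187.2] [15.8 40.3] 77.9
scene logger_center 0.73 [396. 232.] 565 box [393.5 232.4] [43.8 16.7] 41.3
scene logger_center 0.29 [319. 257.] 1875 box [318.3 254.3] [46.8 44.6] 76.0
scene rack 0.58 [394. 244.] 782 box [402.6 235.8] [35.9 55.1] 61.9
scene mat_top 0.93 [318. 257.] 1840 box [318.6 254.2] [44.9 43.9] 78.1
scene pocket 0.94 [220. 270.] 3400 box [219.8 268.6] [44.  85.2] 80.3
scene drawer_handle 0.92 [222. 269.] 3469 box [219.8 268.7] [44.7 85.5] 80.5
scene cabinet 0.85 [224. 319.] 12322 box [223.7 312.4] [132.8 104.7] 79.1
0.85
```

View pics/crops.png

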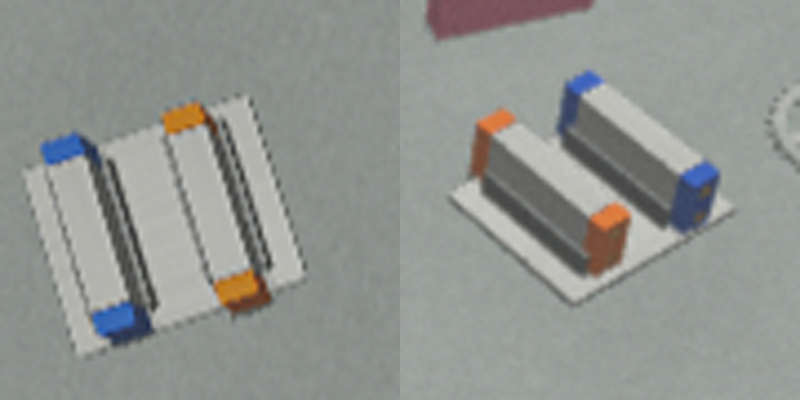

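Run:
```python
from h import *
c=env.camera("top"); im=c["img"]; hsv=cv2.cvtColor(im,cv2.COLOR_RGB2HSV)
def blobs(lo,hi,roi,mn=8):
    m=cv2.inRange(hsv,lo,hi); z=np.zeros_like(m); x0,y0,x1,y1=roi; z[y0:y1,x0:x1]=m[y0:y1,x0:x1]
    n,l,s,ce=cv2.connectedComponentsWithStats(z); 
    return [(s[i][4],ce[i],cv2.minAreaRect(np.argwhere(l==i)[:,::-1].astype(np.float32))) for i in range(1,n) if s[i][4]>=mn]
for b in blobs((5,150,170),(20,255,255),(180,210,260,290)): print("orange",b[0],b[1],back(c,b[1],.064).round(4))
for b in blobs((105,120,150),(130,255,255),(180,210,260,290)): print("blue",b[0],b[1],back(c,b[1],.064).round(4))
for b in blobs((20,150,120),(35,255,255),(370,190,470,250)): print("yellow",b[0],b[1],back(c,b[1],.080).round(4),back(c,cv2.boxPoints(b[2]),.08).round(4).tolist())
for b in blobs((15,120,100),(40,255,255),(270,210,350,290),20): print("mat",b[0],back(c,b[2][0],.003).round(4),back(c,cv2.boxPoints(b[2]),.003).round(4).tolist())
```

```text
orange 36 [220.75       226.22222222] [[0.5848 0.2946 0.064 ]]
orange 39 [232.82051282 263.8974359 ] [[0.4577 0.2606 0.064 ]]
blue 42 [193.52380952 233.21428571] [[0.5687 0.3839 0.064 ]]
blue 43 [205.20930233 271.09302326] [[0.4417 0.3498 0.064 ]]
yellow 931 [418.22019334 218.57894737] [[ 0.554  -0.3463  0.08  ]] [[0.5341, -0.2631, 0.08], [0.5974, -0.2742, 0.08], [0.5746, -0.4301, 0.08], [0.5116, -0.4177, 0.08]]
mat 273 [[0.4896 0.0057 0.003 ]] [[0.4097, 0.0885, 0.003], [0.5952, 0.0597, 0.003], [0.5713, -0.0789, 0.003], [0.3868, -0.0468, 0.003]]
```

Run:
```python
from h import *
o=env.get_obs(); print(q2R(o["ee_rot"]).round(3)); 
c=env.camera("wrist"); T=c["world_to_cam"]; print("cam",(-T[:3,:3].T@T[:3,3]).round(3))
a=np.radians(15)
for s in(1,-1):
    y=s*np.array([-np.sin(a),np.cos(a),0]); x=np.array([0,0,-1.]); Rt=np.c_[x,y,np.cross(x,y)]
    print(s,move([.50,.24,.26],Rt))
```

```text
[[-0.    -0.44   0.898]
 [ 0.     0.898  0.44 ]
 [-1.     0.    -0.   ]]
cam [ 0.198 -0.571  0.373]
1 [-0.0574  1.1908  1.1092  0.0618 -0.     -0.    ]
-1 [-0.0574  1.1908  1.1092 -0.9382  0.     -0.    ]
```

Run:
```python
from h import *
a=np.radians(15)
y=np.array([-np.sin(a),np.cos(a),0]); x=np.array([0,0,-1.]); Rt=np.c_[x,y,np.cross(x,y)]
print(move([.44,-.12,.27],Rt))
```

```text
[-0.0774  0.5971  0.6845  0.0618 -0.     -0.    ]
```

Emit:
{"name": "carry_out", "arguments": {
  "deltas": [-0.08,0.3,0.34,0.03,0,0,-0.08,0.6,0.685,0.062,0,0,-0.08,0.6,0.685,0.062,0,0,-0.08,0.6,0.685,0.062,0,0,-0.08,0.6,0.685,0.062,0,0,-0.08,0.6,0.685,0.062,0,0,-0.08,0.6,0.685,0.062,0,0,-0.08,0.6,0.685,0.062,0,0]
}}

```text
time: 1.95
eef_pos: [0.4404, -0.1157, 0.2716]
ee_rot: [0.701, -0.093, 0.701, 0.094]
ft_force: [-0.5, -0.8, 0.4]
opening: 0.0855
```

Run:
```python
from h import *
o=env.get_obs(); print(o["time"],o["eef_pos"],o["qpos"].round(3))
a=np.radians(15)
y=np.array([-np.sin(a),np.cos(a),0]); x=np.array([0,0,-1.]); Rt=np.c_[x,y,np.cross(x,y)]
print(move([.52,.38,.25],Rt))
```

```text
1.95 [ 0.44038872 -0.11567451  0.27155535] [ 0.189 -0.341 -0.182 -0.    -1.73  -1.495]
[ 4.380e-02  9.150e-01  4.133e-01  1.000e-03  3.000e-04 -1.000e-04]
```

Emit:
{"name": "carry_out", "arguments": {
  "deltas": [0.02,0.45,0.2,0,0,0,0.04,0.9,0.41,0,0,0,0.04,0.91,0.41,0,0,0,0.04,0.91,0.41,0,0,0,0.04,0.91,0.41,0,0,0,0.04,0.91,0.41,0,0,0,0.04,0.91,0.41,0,0,0,0.04,0.91,0.41,0,0,0,0.04,0.91,0.41,0,0,0,0.04,0.91,0.41,0,0,0]
}}

```text
time: 3.2
eef_pos: [0.5203, 0.374, 0.251]
ee_rot: [0.701, -0.092, 0.701, 0.092]
ft_force: [-0.3, -1.0, 0.7]
opening: 0.0851
```

Run:
```python
from h import *
o=env.get_obs(); print(o["time"],o["eef_pos"],o["qpos"].round(3))
c=env.camera("wrist"); cv2.imwrite("pics/w1.png",c["img"][:,:,::-1])
```

```text
3.2 [0.52025598 0.37396209 0.25098644] [ 0.935  0.153  0.241  0.    -1.66  -2.244]
```

View pics/w1.png

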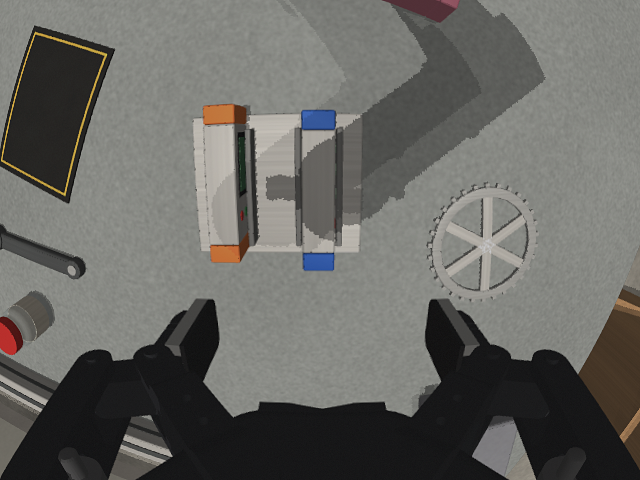

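The display (green, at 241,165) is on the orange logger's face towards the blue one, so its +y points to world +y. Next I measure the cap centres.

Run:
```python
from h import *
c=env.camera("wrist"); im=c["img"]; hsv=cv2.cvtColor(im,cv2.COLOR_RGB2HSV)
def cap(lo,hi,roi):
    m=cv2.inRange(hsv,lo,hi); z=np.zeros_like(m); x0,y0,x1,y1=roi; z[y0:y1,x0:x1]=m[y0:y1,x0:x1]
    n,l,s,ce=cv2.connectedComponentsWithStats(z)
    for i in range(1,n):
        if s[i][4]>60:
            q=np.argwhere(l==i)[:,::-1].astype(np.float32)
            bp=cv2.boxPoints(cv2.minAreaRect(q)); print(s[i],ce[i].round(1),backw(c,ce[i],.064).round(4),bp.round().tolist())
for v in(60,180,200,215): print(v); cap((5,120,v),(20,255,255),(190,90,260,275))
cap((105,120,60),(130,255,255),(290,90,350,275))
x,y=190,90
cv2.imwrite("pics/w1c.png",cv2.resize(im[y:y+185,x:x+185,::-1],(590,590),interpolation=cv2.INTER_CUBIC))
```

```text
60
[204 104  43  21 795] [224.3 113.9] [[0.4557 0.2668 0.064 ]] [[204.0, 104.0], [246.0, 103.0], [246.0, 123.0], [204.0, 124.0]]
[211 232  39  30 644] [229.8 251.1] [[0.5803 0.2988 0.064 ]] [[207.0, 246.0], [248.0, 232.0], [256.0, 255.0], [215.0, 270.0]]
180
[204 105  30  19 513] [218.5 113.8] [[0.4567 0.2614 0.064 ]] [[203.0, 106.0], [233.0, 104.0], [234.0, 122.0], [204.0, 123.0]]
[211 246  29  16 425] [225.1 253.6] [[0.584  0.2947 0.064 ]] [[211.0, 246.0], [239.0, 246.0], [239.0, 261.0], [211.0, 261.0]]
200
215
[302 110  34  19 642] [318.4 119. ] [[0.441  0.3497 0.064 ]] [[302.0, 110.0], [335.0, 110.0], [335.0, 128.0], [302.0, 128.0]]
[304 253  30  17 508] [318.5 261. ] [[0.5677 0.3832 0.064 ]] [[304.0, 253.0], [333.0, 253.0], [333.0, 269.0], [304.0, 269.0]]
```

View pics/w1c.png

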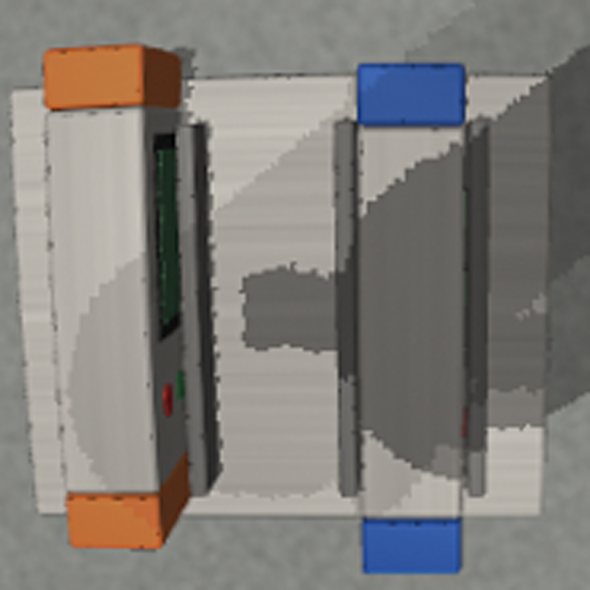

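```bash
cat >> h.py <<'E'
def Rdown(deg):
    a=np.radians(deg); y=np.array([-np.sin(a),np.cos(a),0]); x=np.array([0,0,-1.]); return np.c_[x,y,np.cross(x,y)]
E
python3 - <<'E'
from h import *
print(move([.5204,.278,.12],Rdown(14.7)),move([.5204,.278,.038],Rdown(14.7)))
E
```

```text
[ 2.647e-01 -1.839e-01 -4.950e-02  1.200e-03  5.000e-04 -2.000e-04] [ 4.287e-01 -1.840e-01 -4.970e-02  1.200e-03  5.000e-04 -2.000e-04]
```

Emit:
{"name": "carry_out", "arguments": {
  "deltas": [0.08,-0.1,-0.025,0.001,0,0,0.18,-0.184,-0.05,0.001,0,0,0.265,-0.184,-0.05,0.001,0,0,0.33,-0.184,-0.05,0.001,0,0,0.38,-0.184,-0.05,0.001,0,0,0.41,-0.184,-0.05,0.001,0,0,0.429,-0.184,-0.05,0.001,0,0,0.429,-0.184,-0.05,0.001,0,0,0.429,-0.184,-0.05,0.001,0,0]
}}

```text
time: 4.42
eef_pos: [0.5204, 0.279, 0.038]
ee_rot: [0.702, -0.091, 0.701, 0.091]
ft_force: [-0.4, 0.5, -0.2]
opening: 0.0852
```

Run:
```python
from h import *
o=env.get_obs(); print(o["time"],o["eef_pos"],o["qpos"].round(3),move([.5204,.278,.038],Rdown(14.7)))
c=env.camera("wrist"); cv2.imwrite("pics/w2.png",c["img"][:,:,::-1])
```

```text
4.425 [0.52035387 0.2789809  0.03800322] [ 0.832  0.077 -0.232  0.    -1.26  -2.144] [ 0.     -0.0019 -0.0004  0.0005  0.0005 -0.0002]
```

View pics/w2.png

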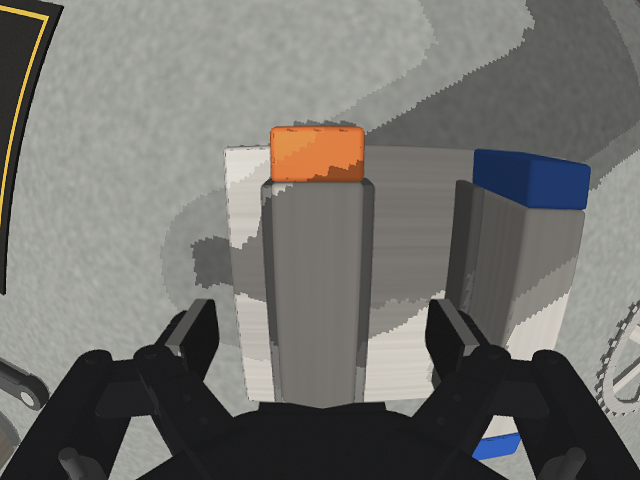

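Emit:
{"name": "carry_out", "arguments": {
  "deltas": [0,-0.002,0,0,0,0,0,-0.002,0,0,0,0,0,-0.002,0,0,0,0,0,-0.002,0,0,0,0,0,-0.002,0,0,0,0,0,-0.002,0,0,0,0,0,-0.002,0,0,0,0,0,-0.002,0,0,0,0],
  "fingers": 255,
  "newtons": 60
}}

```text
time: 5.48
eef_pos: [0.5202, 0.2776, 0.0371]
ee_rot: [0.701, -0.091, 0.701, 0.091]
ft_force: [0.3, -0.7, 3.5]
opening: 0.0289
```

Run:
```python
from h import *
o=env.get_obs(); print(o["time"],o["eef_pos"],o["opening"],o["ft_force"].round(2))
c=env.camera("wrist"); cv2.imwrite("pics/w3.png",c["img"][:,:,::-1])
```

```text
5.475 [0.52020336 0.27762994 0.037068  ] 0.028866690200853893 [ 0.31 -0.69  3.47]
```

View pics/w3.png

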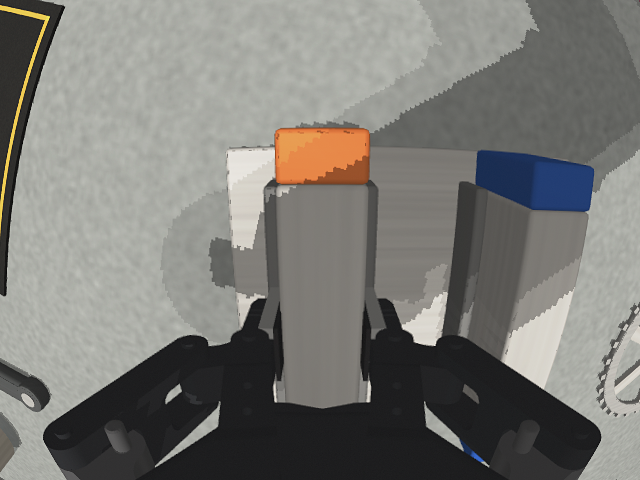

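```bash
cat > fit.py <<'E'
from h import *
D=np.array([[-.7813,.0408,.0838,.264,-.5384,.2302],[.189,-.341,-.182,.4404,-.1157,.2716],[.935,.153,.241,.52026,.37396,.25099],[.832,.077,-.232,.52035,.27898,.0380]])
A=[];b=[]
for j1,j2,j3,x,y,z in D:
    f=j2-j3; u=x*np.cos(j1)+y*np.sin(j1); v=-x*np.sin(j1)+y*np.cos(j1); print("lateral",round(v,4),"fwd",round(u,4))
    A+= [[np.sin(j2),np.cos(f),1,0],[np.cos(j2),-np.sin(f),0,1]]; b+=[u,z]
s,r,k,_=np.linalg.lstsq(np.array(A),np.array(b),rcond=None); print("L2 L3 r0 h-D",s.round(4),r,(np.array(A)@s-b).round(4))
E
python3 fit.py
```

```text
lateral -0.1964 fwd 0.5666
lateral -0.1964 fwd 0.4108
lateral -0.1965 fwd 0.6098
lateral -0.1968 fwd 0.5566
L2 L3 r0 h-D [ 0.3993  0.5519 -0.0006 -0.1922] [9.66561534e-07] [ 0.0005  0.0002  0.     -0.0002  0.0002 -0.0001 -0.0007  0.    ]
```

Emit:
{"name": "carry_out", "arguments": {
  "deltas": [-0.02,0,0,0,0,0,-0.06,0,0,0,0,0,-0.12,0,0,0,0,0,-0.2,0,0,0,0,0,-0.28,0,0,0,0,0,-0.32,0,0,0,0,0,-0.32,0,0,0,0,0]
}}

```text
time: 6.4
eef_pos: [0.5204, 0.2781, 0.1983]
ee_rot: [0.702, -0.09, 0.701, 0.092]
ft_force: [-0.1, -0.8, -3.7]
opening: 0.029
```

Run:
```python
from h import *
o=env.get_obs(); print(o["time"],o["eef_pos"],o["opening"],o["ft_force"].round(2))
c=env.camera("wrist"); cv2.imwrite("pics/w4.png",c["img"][:,:,::-1])
```

```text
6.4 [0.52041008 0.27810918 0.19828537] 0.029005697309775456 [-0.08 -0.75 -3.67]
```

View pics/w4.png

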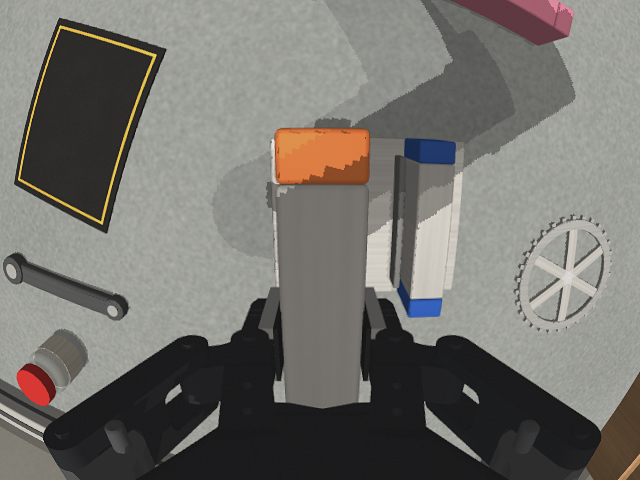

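Run:
```python
from h import *
Rz=lambda a:R.from_euler('z',a).as_matrix(); Ry=lambda a:R.from_euler('y',a).as_matrix()
for psi in(-10,-25,-40,-60):
  for th in(0,30,55):
    Rt=Rdown(psi)@Rz(np.radians(th))
    for j1,phi in((.1,.4),(.4,.3)):
      e=R.from_matrix(Ry(phi).T@Rz(j1).T@Rt).as_euler('XYX')
      print(psi,th,(j1,phi),"j4,-j5,alpha",e.round(2),"j6",round(-e[2]-np.pi/2,2))
print(move([.49,.01,.25],Rdown(-25)))
```

```text
-10 0 (0.1, 0.4) j4,-j5,alpha [0.   1.17 0.27] j6 -1.85
-10 0 (0.4, 0.3) j4,-j5,alpha [0.   1.27 0.57] j6 -2.15
-10 30 (0.1, 0.4) j4,-j5,alpha [0.57 1.09 0.02] j6 -1.6
-10 30 (0.4, 0.3) j4,-j5,alpha [0.51 1.03 0.36] j6 -1.93
-10 55 (0.1, 0.4) j4,-j5,alpha [ 1.06  1.13 -0.2 ] j6 -1.38
-10 55 (0.4, 0.3) j4,-j5,alpha [1.03 0.93 0.07] j6 -1.64
-25 0 (0.1, 0.4) j4,-j5,alpha [0.   1.17 0.54] j6 -2.11
-25 0 (0.4, 0.3) j4,-j5,alpha [0.   1.27 0.84] j6 -2.41
-25 30 (0.1, 0.4) j4,-j5,alpha [0.55 0.96 0.26] j6 -1.83
-25 30 (0.4, 0.3) j4,-j5,alpha [0.44 0.91 0.63] j6 -2.2
-25 55 (0.1, 0.4) j4,-j5,alpha [ 1.09  0.92 -0.06] j6 -1.51
-25 55 (0.4, 0.3) j4,-j5,alpha [0.98 0.72 0.25] j6 -1.82
-40 0 (0.1, 0.4) j4,-j5,alpha [0.   1.17 0.8 ] j6 -2.37
-40 0 (0.4, 0.3) j4,-j5,alpha [0.   1.27 1.1 ] j6 -2.67
-40 30 (0.1, 0.4) j4,-j5,alpha [0.49 0.84 0.53] j6 -2.1
-40 30 (0.4, 0.3) j4,-j5,alpha [0.32 0.82 0.93] j6 -2.51
-40 55 (0.1, 0.4) j4,-j5,alpha [1.09 0.7  0.09] j6 -1.66
-40 55 (0.4, 0.3) j4,-j5,alpha [0.84 0.52 0.51] j6 -2.09
-60 0 (0.1, 0.4) j4,-j5,alpha [-0.    1.17  1.15] j6 -2.72
-60 0 (0.4, 0.3) j4,-j5,alpha [0.   1.27 1.45] j6 -3.02
-60 30 (0.1, 0.4) j4,-j5,alpha [0.32 0.71 0.95] j6 -2.52
-60 30 (0.4, 0.3) j4,-j5,alpha [0.09 0.75 1.4 ] j6 -2.97
-60 55 (0.1, 0.4) j4,-j5,alpha [0.96 0.42 0.41] j6 -1.98
-60 55 (0.4, 0.3) j4,-j5,alpha [0.32 0.33 1.2 ] j6 -2.77
[-1.079e-01 -5.026e-01 -1.942e-01  2.210e-01 -3.000e-04 -1.000e-04]
```

Emit:
{"name": "carry_out", "arguments": {
  "deltas": [-0.05,-0.08,-0.03,0.035,0,0,-0.1,-0.18,-0.07,0.08,0,0,-0.108,-0.28,-0.11,0.13,0,0,-0.108,-0.4,-0.15,0.18,0,0,-0.108,-0.5,-0.194,0.221,0,0,-0.108,-0.503,-0.194,0.221,0,0,-0.108,-0.503,-0.194,0.221,0,0,-0.108,-0.503,-0.194,0.221,0,0]
}}

```text
time: 7.45
eef_pos: [0.4903, 0.0106, 0.2496]
ee_rot: [0.69, 0.152, 0.691, -0.153]
ft_force: [-0.8, 0.2, -3.7]
opening: 0.029
```

Emit:
{"name": "carry_out", "arguments": {
  "deltas": [0,0,0,0,0,0.04,0,0,0,0,0,0.08,0,0,0,0,0,0.12,0,0,0,0,0,0.167,0,0,0,0,0,0.167,0,0,0,0,0,0.167]
}}

```text
time: 8.2
eef_pos: [0.4905, 0.0098, 0.2505]
ee_rot: [0.706, 0.326, 0.628, 0.03]
ft_force: [-0.1, 0.2, -1.8]
opening: 0.0293
```

Run:
```python
from h import *
o=env.get_obs(); print(o["time"],o["eef_pos"],o["ee_rot"].round(4),o["opening"],o["ft_force"].round(2),o["qpos"].round(4)); print(q2R(o["ee_rot"]).round(3))
c=env.camera("scene"); cv2.imwrite("pics/s2.png",c["img"][:,:,::-1])
```

```text
8.2 [0.4904524  0.00977533 0.25047124] [0.7063 0.3259 0.6277 0.0304] 0.02931316830613647 [-0.11  0.22 -1.79] [ 0.0721 -0.3884 -0.1855 -0.452  -1.5083 -2.1115]
[[ 0.21   0.366  0.907]
 [ 0.452  0.786 -0.422]
 [-0.867  0.499 -0.001]]
```

View pics/s2.png

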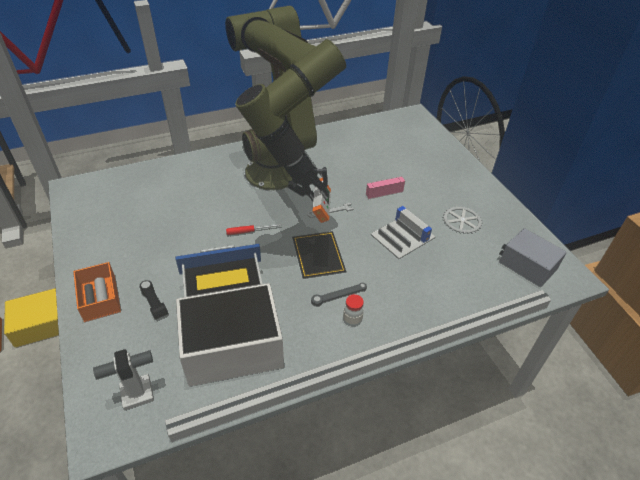

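Run:
```python
from h import *
Rz=lambda a:R.from_euler('z',a).as_matrix()
Rt=Rdown(-25)@Rz(np.radians(52))
for z in(.15,.08,.045,.036): print(z,move([.498,.025,z],Rt))
```

```text
0.15 [ 0.1907 -0.0717  0.0013  0.0003 -0.0004  0.1226]
0.08 [ 3.120e-01 -1.415e-01  1.400e-03  3.000e-04 -4.000e-04  1.226e-01]
0.045 [ 3.727e-01 -1.764e-01  1.400e-03  3.000e-04 -4.000e-04  1.226e-01]
0.036 [ 3.883e-01 -1.854e-01  1.400e-03  3.000e-04 -4.000e-04  1.226e-01]
```

Emit:
{"name": "carry_out", "arguments": {
  "deltas": [0.07,-0.02,0,0,0,0.04,0.15,-0.05,0,0,0,0.08,0.22,-0.09,0.001,0,0,0.122,0.29,-0.13,0.001,0,0,0.122,0.34,-0.158,0.001,0,0,0.122,0.373,-0.176,0.001,0,0,0.122,0.373,-0.176,0.001,0,0,0.122,0.373,-0.176,0.001,0,0,0.122]
}}

```text
time: 9.25
eef_pos: [0.4989, 0.0253, 0.0466]
ee_rot: [0.688, 0.439, 0.553, 0.166]
ft_force: [0.5, 0.1, -2.2]
opening: 0.0289
```

Run:
```python
from h import *
Rz=lambda a:R.from_euler('z',a).as_matrix()
o=env.get_obs(); print(o["time"],o["eef_pos"],o["opening"],o["ft_force"].round(2),o["qpos"].round(3))
Rt=Rdown(-25)@Rz(np.radians(52))
for z in(.037,.033,.030): print(z,move([.498,.025,z],Rt))
c=env.camera("scene"); a=c["img"][150:330,220:440,::-1]; cv2.imwrite("pics/s3.png",cv2.resize(a,(733,600),interpolation=cv2.INTER_CUBIC))
```

```text
9.25 [0.49889363 0.02526092 0.04659829] 0.028888737779558287 [ 0.52  0.06 -2.15] [-0.262 -0.173 -0.417 -0.942 -1.285 -1.478]
0.037 [ 0.0109 -0.0159 -0.0014  0.0007  0.0001 -0.    ]
0.033 [ 0.0158 -0.0222 -0.0015  0.0007  0.0001 -0.    ]
0.03 [ 0.0195 -0.0269 -0.0015  0.0007  0.0001 -0.    ]
```

View pics/s3.png

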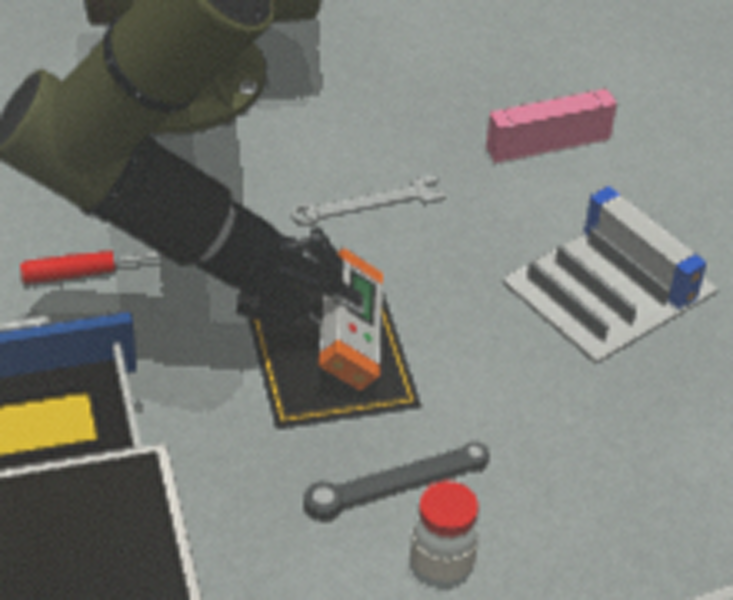

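Emit:
{"name": "carry_out", "arguments": {
  "deltas": [0.006,-0.008,0,0,0,0,0.011,-0.016,-0.001,0,0,0,0.014,-0.02,-0.001,0,0,0,0.016,-0.022,-0.001,0,0,0,0.016,-0.022,-0.001,0,0,0]
}}

```text
time: 9.93
eef_pos: [0.4977, 0.0249, 0.0327]
ee_rot: [0.688, 0.44, 0.553, 0.166]
ft_force: [-4.0, -0.8, 5.8]
opening: 0.029
```

Emit:
{"name": "carry_out", "arguments": {
  "deltas": [0,0,0,0,0,0,0,0,0,0,0,0,0,0,0,0,0,0],
  "fingers": 140
}}

```text
time: 10.3
eef_pos: [0.4977, 0.0248, 0.0317]
ee_rot: [0.688, 0.44, 0.553, 0.165]
ft_force: [1.2, -1.0, -0.9]
opening: 0.0388
```

Run:
```python
from h import *
o=env.get_obs(); print(o["time"],o["eef_pos"],o["opening"],o["ft_force"].round(2))
c=env.camera("scene"); a=c["img"][190:290,270:370,::-1]; b=env.camera("wrist")["img"][:,:,::-1]; cv2.imwrite("pics/s4.png",np.hstack([cv2.resize(a,(400,400),interpolation=cv2.INTER_CUBIC),cv2.resize(b,(400,400))]))
```

```text
10.3 [0.49771391 0.02478244 0.03166639] 0.03876407843106121 [ 1.2  -1.04 -0.9 ]
```

View pics/s4.png

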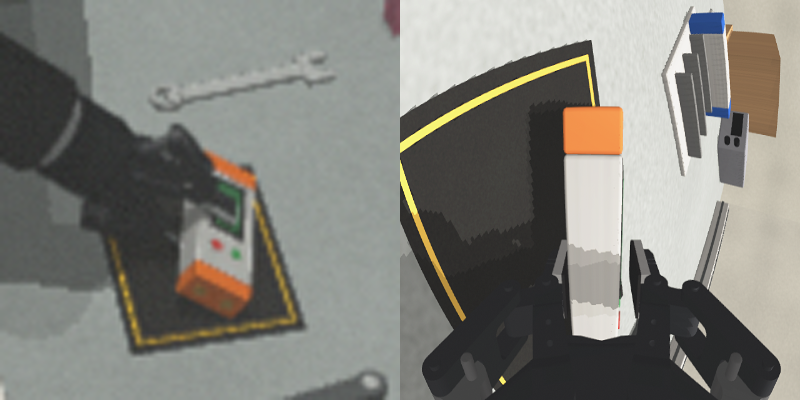

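Emit:
{"name": "carry_out", "arguments": {
  "deltas": [-0.015,0,0,0,0,0,-0.03,0,0,0,0,0,-0.045,0,0,0,0,0,-0.06,0,0,0,0,0,-0.08,0,0,0,0,0,-0.12,0,0,0,0,0,-0.2,0,0,0,0,0,-0.3,0,0,0,0,0,-0.36,0,0,0,0,0,-0.36,0,0,0,0,0]
}}

```text
time: 11.65
eef_pos: [0.4379, -0.1056, 0.1442]
ee_rot: [0.689, 0.44, 0.552, 0.164]
ft_force: [0.1, 0.6, -0.4]
opening: 0.0384
```

Run:
```python
from h import *
o=env.get_obs(); print(o["time"],o["eef_pos"],o["opening"],o["ft_force"].round(2),o["qpos"].round(3))
c=env.camera("scene"); a=c["img"][190:290,270:370,::-1]; b=env.camera("wrist")["img"][:,:,::-1]; cv2.imwrite("pics/s5.png",np.hstack([cv2.resize(a,(400,400),interpolation=cv2.INTER_CUBIC),cv2.resize(b,(400,400))]))
```

```text
11.65 [ 0.43788133 -0.10559262  0.14422389] 0.03835501495362439 [ 0.1   0.64 -0.41] [-0.573 -0.201 -0.263 -0.899 -1.635 -1.436]
```

View pics/s5.png

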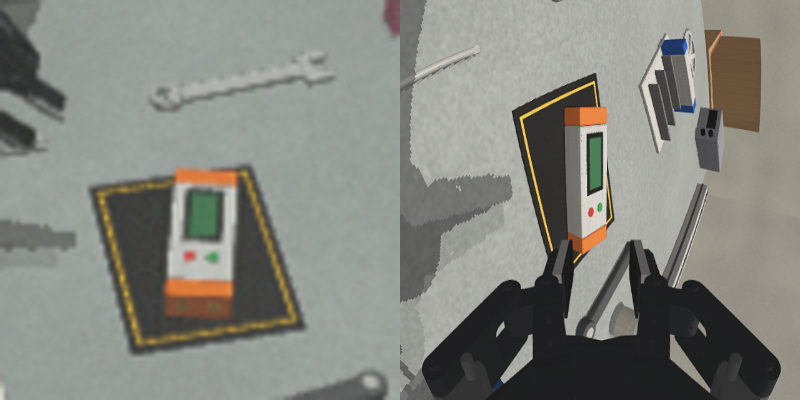

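Run:
```python
from h import *
c=env.camera("top"); im=c["img"]; hsv=cv2.cvtColor(im,cv2.COLOR_RGB2HSV)
m=cv2.inRange(hsv,(5,120,150),(20,255,255)); n,l,s,ce=cv2.connectedComponentsWithStats(m)
for i in range(1,n):
    if 275<ce[i][0]<350 and 215<ce[i][1]<290: print(s[i][4],ce[i].round(1),back(c,ce[i],.033).round(4))
cv2.imwrite("pics/t5.png",cv2.resize(im[200:300,260:460,::-1],(800,400),interpolation=cv2.INTER_CUBIC))
print(move([.46,0.,.23],Rdown(-25)))
```

```text
82 [316.6 230.5] [[ 0.5518 -0.0164  0.033 ]]
90 [302.5 267.7] [[0.4315 0.0395 0.033 ]]
[ 5.400e-02  2.654e-01 -4.640e-02 -1.000e-04 -3.000e-04 -2.893e-01]
```

View pics/t5.png

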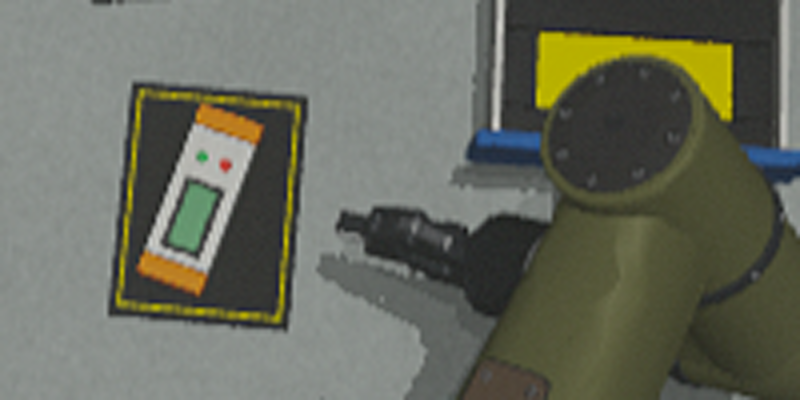

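Emit:
{"name": "carry_out", "arguments": {
  "deltas": [-0.05,0.1,-0.01,0,0,-0.05,-0.05,0.15,-0.02,0,0,-0.1,0,0.2,-0.03,0,0,-0.15,0.03,0.25,-0.046,0,0,-0.2,0.054,0.265,-0.046,0,0,-0.25,0.054,0.265,-0.046,0,0,-0.289,0.054,0.265,-0.046,0,0,-0.289,0.054,0.265,-0.046,0,0,-0.289,0.054,0.265,-0.046,0,0,-0.289],
  "fingers": 0
}}

```text
time: 12.92
eef_pos: [0.46, -0.0013, 0.2305]
ee_rot: [0.69, 0.154, 0.69, -0.153]
ft_force: [0.4, 0.1, -0.4]
opening: 0.0853
```

Run:
```python
from h import *
o=env.get_obs(); print(o["time"],o["eef_pos"],o["opening"],o["qpos"].round(3))
c=env.camera("wrist"); im=c["img"]; hsv=cv2.cvtColor(im,cv2.COLOR_RGB2HSV)
m=cv2.inRange(hsv,(5,120,170),(20,255,255)); n,l,s,ce=cv2.connectedComponentsWithStats(m)
for i in range(1,n):
    if s[i][4]>150: print(s[i],ce[i].round(1),backw(c,ce[i],.033).round(4))
for z in (.12,.022): print(move([.4917,.0116,z],Rdown(-25)))
cv2.imwrite("pics/w6.png",im[:,:,::-1])
```

```text
12.925 [ 0.46001149 -0.00131806  0.23052124] 0.08525495765247887 [ 4.380e-01 -3.410e-01 -2.560e-01 -1.000e-03 -1.654e+00 -2.446e+00]
[319 287  54  17 816] [345.7 295.1] [[ 0.5504 -0.0167  0.033 ]]
[ 2.214e-01  5.020e-02  4.620e-02 -5.000e-04  1.000e-04 -5.000e-04]
[ 4.174e-01  4.980e-02  4.610e-02 -5.000e-04  1.000e-04 -5.000e-04]
```

View pics/w6.png

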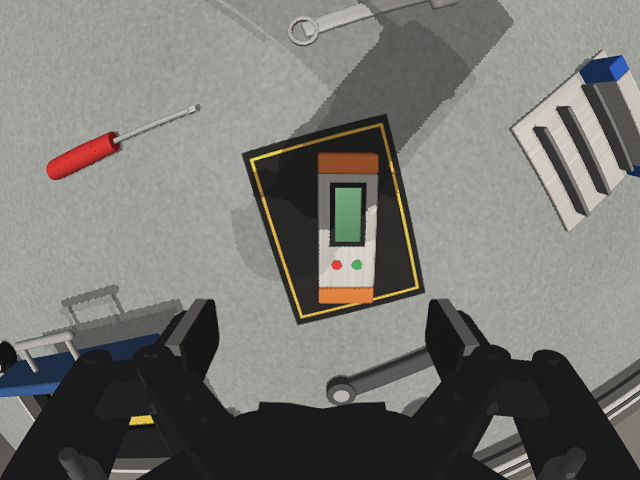

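Emit:
{"name": "carry_out", "arguments": {
  "deltas": [0.1,0.03,0.03,0,0,0,0.2,0.05,0.046,0,0,0,0.29,0.05,0.046,0,0,0,0.35,0.05,0.046,0,0,0,0.4,0.05,0.046,0,0,0,0.42,0.05,0.046,0,0,0,0.431,0.05,0.046,0,0,0,0.431,0.05,0.046,0,0,0]
}}

```text
time: 13.98
eef_pos: [0.492, 0.0121, 0.0155]
ee_rot: [0.691, 0.153, 0.69, -0.153]
ft_force: [0.8, -0.3, 0.3]
opening: 0.0856
```

Emit:
{"name": "carry_out", "arguments": {
  "deltas": [0,0,0,0,0,0,0,0,0,0,0,0,0,0,0,0,0,0,0,0,0,0,0,0,0,0,0,0,0,0,0,0,0,0,0,0,0,0,0,0,0,0],
  "fingers": 255,
  "newtons": 60
}}

```text
time: 14.85
eef_pos: [0.4923, 0.0123, 0.016]
ee_rot: [0.691, 0.153, 0.69, -0.153]
ft_force: [-1.4, -0.5, 5.7]
opening: 0.0547
```

Run:
```python
from h import *
o=env.get_obs(); print(o["time"],o["eef_pos"],o["opening"],o["ft_force"].round(2))
c=env.camera("wrist"); im=c["img"]; cv2.imwrite("pics/w7.png",im[:,:,::-1])
```

```text
14.85 [0.49231323 0.01233913 0.01601529] 0.05474836571235533 [-1.38 -0.45  5.71]
```

View pics/w7.png

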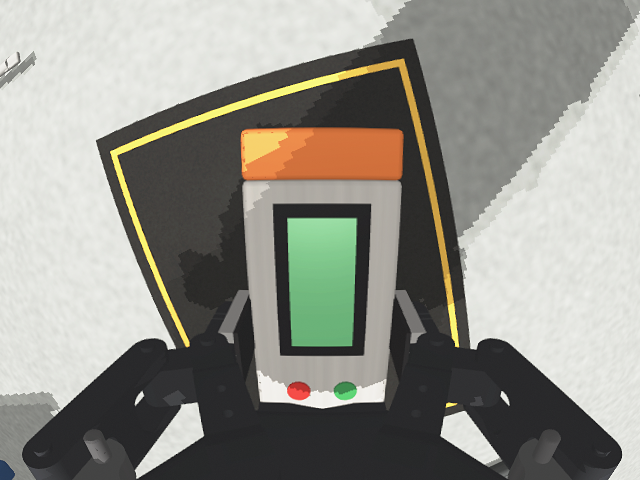

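Emit:
{"name": "carry_out", "arguments": {
  "deltas": [-0.03,0,0,0,0,0,-0.1,0,0,0,0,0,-0.2,0,0,0,0,0,-0.32,0,0,0,0,0,-0.42,0,0,0,0,0,-0.44,0,0,0,0,0,-0.44,0,0,0,0,0]
}}

```text
time: 15.78
eef_pos: [0.4914, 0.0124, 0.2345]
ee_rot: [0.69, 0.153, 0.691, -0.153]
ft_force: [-0.1, 0.0, -3.8]
opening: 0.0546
```

Run:
```python
from h import *
o=env.get_obs(); print(o["time"],o["eef_pos"],o["opening"],o["ft_force"].round(2))
c=env.camera("wrist"); im=c["img"]; cv2.imwrite("pics/w8.png",im[:,:,::-1])
print(move([.554,-.346,.235],Rdown(81.7)))
c=env.camera("top"); im=c["img"]; hsv=cv2.cvtColor(im,cv2.COLOR_RGB2HSV)
m=cv2.inRange(hsv,(22,150,110),(35,255,255)); z=np.zeros_like(m); z[190:250,370:470]=m[190:250,370:470]
q=np.argwhere(z)[:,::-1].astype(np.float32); b=cv2.minAreaRect(q); print(b,back(c,b[0],.08),back(c,cv2.boxPoints(b),.08).round(4).tolist())
cv2.imwrite("pics/t8.png",cv2.resize(im[120:270,360:500,::-1],(560,600),interpolation=cv2.INTER_CUBIC))
```

```text
15.775 [0.49135755 0.01240975 0.2345265 ] 0.05456403277327765 [-0.11  0.02 -3.78]
[-4.100e-03 -5.963e-01  4.171e-01 -5.928e-01 -8.000e-04 -5.000e-04]
((418.0531005859375, 218.6244354248047), (49.06148910522461, 19.509654998779297), 3.4682295322418213) [[ 0.55394013 -0.34577219  0.08      ]] [[0.5334, -0.262, 0.08], [0.5975, -0.2732, 0.08], [0.5746, -0.4301, 0.08], [0.5109, -0.4176, 0.08]]
```

View pics/t8.png

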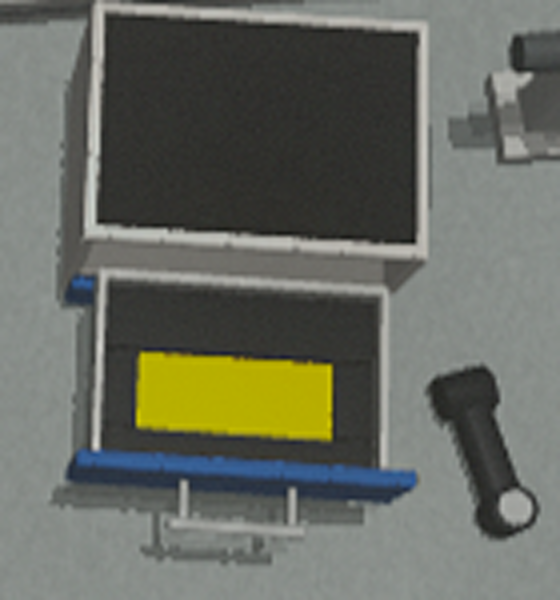

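View pics/w8.png

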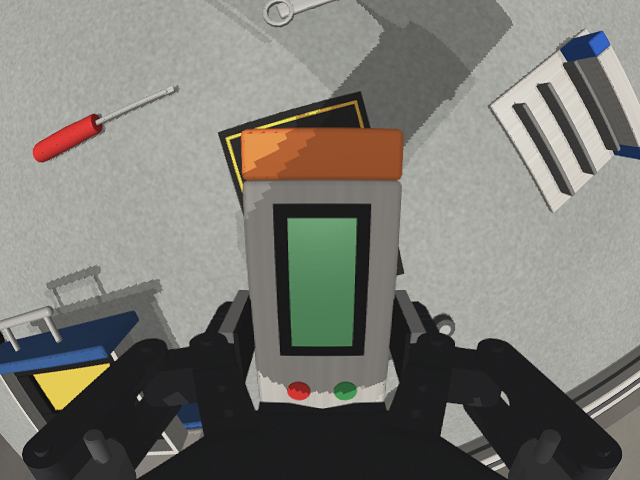

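Run:
```python
from h import *
o=env.get_obs(); c=env.camera("wrist"); Rt=q2R(o["ee_rot"])
px=[[322,128],[242,131],[402,131],[242,180],[402,180]]
p=backw(c,px,o["eef_pos"][2]+.017); print(((p-o["eef_pos"])@Rt).round(4))
print(proj(c,o["eef_pos"]+np.array([[-.017,0,-.075],[.013,0,-.075]])@Rt.T,True).round(1))
# pocket from wrist-independent scene camera
c=env.camera("scene"); im=c["img"]; hsv=cv2.cvtColor(im,cv2.COLOR_RGB2HSV)
m=cv2.inRange(hsv,(20,150,110),(35,255,255)); z=np.zeros_like(m); z[240:300,180:265]=m[240:300,180:265]
q=np.argwhere(z)[:,::-1].astype(np.float32); b=cv2.minAreaRect(q); print(b,back(c,cv2.boxPoints(b),.08).round(4).tolist(),back(c,q.mean(0),.08))
print(proj(c,[.554,-.346,.08]),q.mean(0))
```

```text
[[-0.0168  0.     -0.0743]
 [-0.0167 -0.0269 -0.0739]
 [-0.0168  0.027  -0.0739]
 [-0.0168 -0.0274 -0.057 ]
 [-0.0169  0.0275 -0.057 ]]
[[321.9 126. ]
 [321.8 126.7]]
((221.5405731201172, 278.2432556152344), (14.138313293457031, 51.95008087158203), 80.53767395019531) [[0.5073, -0.4232, 0.08], [0.53, -0.2635, 0.08], [0.5884, -0.2733, 0.08], [0.5652, -0.429, 0.08]] [[ 0.5491222  -0.34799539  0.08      ]]
[[222.65211444 279.44885198]] [221.62657 278.5077 ]
```

Run:
```python
from h import *
print(move([.575,-.16,.235],Rdown(81.7)))
```

```text
[-4.800e-03 -2.408e-01  2.979e-01 -5.928e-01 -1.200e-03 -3.000e-04]
```

Emit:
{"name": "carry_out", "arguments": {
  "deltas": [-0.005,-0.02,0.03,-0.05,0,0,-0.005,-0.04,0.06,-0.1,0,0,-0.005,-0.08,0.1,-0.155,0,0,-0.005,-0.12,0.15,-0.21,0,0,-0.005,-0.16,0.2,-0.265,0,0,-0.005,-0.2,0.25,-0.32,0,0,-0.005,-0.24,0.298,-0.375,0,0,-0.005,-0.24,0.298,-0.43,0,0,-0.005,-0.24,0.298,-0.485,0,0,-0.005,-0.24,0.298,-0.54,0,0,-0.005,-0.24,0.298,-0.593,0,0,-0.005,-0.24,0.298,-0.593,0,0,-0.005,-0.24,0.298,-0.593,0,0,-0.005,-0.24,0.298,-0.593,0,0]
}}

```text
time: 17.73
eef_pos: [0.5758, -0.1595, 0.237]
ee_rot: [0.535, -0.462, 0.535, 0.462]
ft_force: [0.7, -0.0, -3.9]
opening: 0.0544
```

Run:
```python
from h import *
o=env.get_obs(); print(o["time"],o["eef_pos"],o["opening"],o["ft_force"].round(2),o["qpos"].round(3))
c=env.camera("wrist"); im=c["img"]; cv2.imwrite("pics/w9.png",im[:,:,::-1])
hsv=cv2.cvtColor(im,cv2.COLOR_RGB2HSV)
m=cv2.inRange(hsv,(22,120,80),(35,255,255)); n,l,s,ce=cv2.connectedComponentsWithStats(m)
for i in range(1,n):
    if s[i][4]>300:
        q=np.argwhere(l==i)[:,::-1].astype(np.float32); b=cv2.minAreaRect(backw(c,q,.08)[:,:2].astype(np.float32)); print(s[i],ce[i],b,cv2.boxPoints(b).round(4).tolist())
```

```text
17.725 [ 0.57582202 -0.15954312  0.23699383] 0.05436823585419378 [ 0.73 -0.04 -3.88] [ 0.065  0.035  0.09  -0.    -1.626 -0.211]
[ 273    0   83   86 6995] [314.49878485  42.31493924] ((0.5597167611122131, -0.3045412600040436), (0.07334576547145844, 0.06481211632490158), 81.2962875366211) [[0.5220999717712402, -0.3359000086784363], [0.5861999988555908, -0.3456999957561493], [0.5972999930381775, -0.27320000529289246], [0.5332000255584717, -0.26339998841285706]]
```

View pics/w9.png

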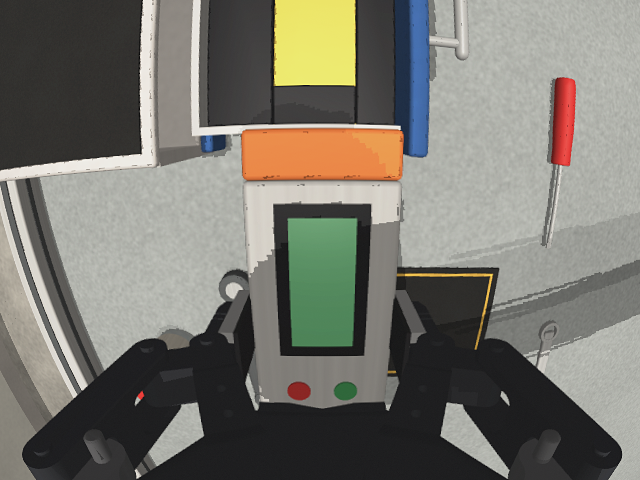

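Run:
```python
from h import *
for z in(.235,.15,.12): print(move([.5533,-.3469,z],Rdown(81.5)))
```

```text
[ 4.200e-03 -9.700e-03 -3.773e-01  9.000e-04  0.000e+00 -1.000e-04]
[ 1.742e-01 -9.800e-03 -3.773e-01  9.000e-04  0.000e+00 -1.000e-04]
[ 2.342e-01 -9.800e-03 -3.773e-01  9.000e-04  0.000e+00 -1.000e-04]
```

Emit:
{"name": "carry_out", "arguments": {
  "deltas": [0,-0.003,-0.06,0,0,0,0,-0.006,-0.15,0.001,0,0,0,-0.01,-0.25,0.001,0,0,0,-0.01,-0.34,0.001,0,0,0,-0.01,-0.377,0.001,0,0,0,-0.01,-0.377,0.001,0,0,0.08,-0.01,-0.377,0.001,0,0,0.14,-0.01,-0.377,0.001,0,0,0.174,-0.01,-0.377,0.001,0,0,0.174,-0.01,-0.377,0.001,0,0]
}}

```text
time: 19.02
eef_pos: [0.5535, -0.346, 0.1493]
ee_rot: [0.535, -0.461, 0.536, 0.463]
ft_force: [0.6, -0.2, -2.5]
opening: 0.0545
```

Run:
```python
from h import *
o=env.get_obs(); print(o["time"],o["eef_pos"],o["opening"],o["ft_force"].round(2),o["qpos"].round(3))
for z in(.12,.105,.094): print(move([.5533,-.3469,z],Rdown(81.5)))
c=env.camera("wrist"); im=c["img"]; cv2.imwrite("pics/w10.png",im[:,:,::-1])
```

```text
19.025 [ 0.55353987 -0.34600835  0.14930817] 0.05451901340659483 [ 0.57 -0.21 -2.51] [-0.253  0.187  0.095 -0.    -1.481  0.106]
[ 0.0586  0.0001 -0.0019  0.0005  0.0001 -0.0007]
[ 0.0886  0.     -0.0019  0.0005  0.0001 -0.0007]
[ 1.106e-01 -0.000e+00 -1.900e-03  5.000e-04  1.000e-04 -7.000e-04]
```

View pics/w10.png

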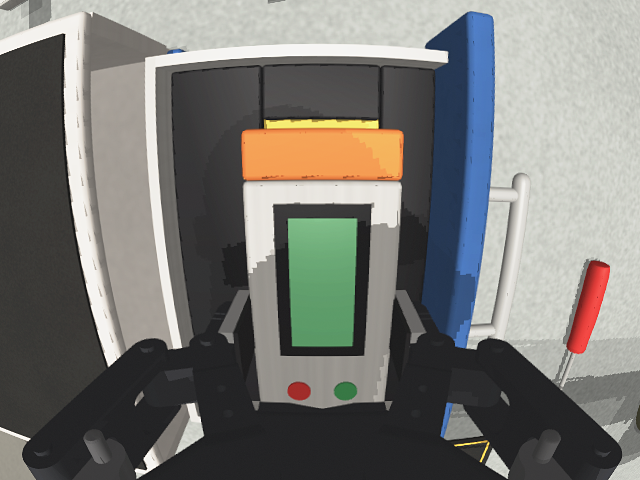

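Emit:
{"name": "carry_out", "arguments": {
  "deltas": [0.03,0,-0.001,0,0,0,0.06,0,-0.002,0,0,0,0.08,0,-0.002,0,0,0,0.095,0,-0.002,0,0,0,0.104,0,-0.002,0,0,0,0.109,0,-0.002,0,0,0,0.109,0,-0.002,0,0,0]
}}

```text
time: 19.95
eef_pos: [0.5536, -0.3479, 0.0959]
ee_rot: [0.535, -0.462, 0.535, 0.462]
ft_force: [-0.4, 0.3, -3.1]
opening: 0.0542
```

Run:
```python
from h import *
o=env.get_obs(); print(o["time"],o["eef_pos"],o["opening"],o["ft_force"].round(2),o["torque"].round(2))
c=env.camera("wrist"); im=c["img"]; cv2.imwrite("pics/w11.png",im[:,:,::-1])
```

```text
19.95 [ 0.55362373 -0.3478663   0.09588188] 0.05416932410102666 [-0.35  0.26 -3.12] [ 0.03 -0.04 -0.  ]
```

View pics/w11.png

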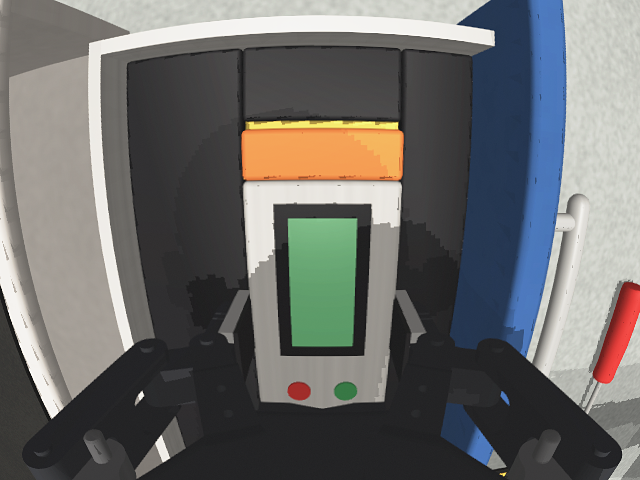

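Emit:
{"name": "carry_out", "arguments": {
  "deltas": [0.003,0,0.001,0,0,0,0.006,0,0.002,0,0,0,0.006,0,0.002,0,0,0]
}}

```text
time: 20.38
eef_pos: [0.5538, -0.3469, 0.0931]
ee_rot: [0.535, -0.462, 0.535, 0.462]
ft_force: [0.1, 0.2, -2.2]
opening: 0.0547
```

Emit:
{"name": "carry_out", "arguments": {
  "deltas": [0.002,0,0,0,0,0,0.002,0,0,0,0,0]
}}

```text
time: 20.62
eef_pos: [0.5538, -0.3469, 0.0931]
ee_rot: [0.535, -0.462, 0.535, 0.462]
ft_force: [-2.6, 3.3, 5.5]
opening: 0.0543
```

Emit:
{"name": "carry_out", "arguments": {
  "deltas": [0,0,0,0,0,0,0,0,0,0,0,0,0,0,0,0,0,0,-0.01,0,0,0,0,0,-0.04,0,0,0,0,0,-0.1,0,0,0,0,0,-0.18,0,0,0,0,0,-0.25,0,0,0,0,0,-0.25,0,0,0,0,0],
  "fingers": 58
}}

```text
time: 21.75
eef_pos: [0.5549, -0.3478, 0.2225]
ee_rot: [0.537, -0.464, 0.534, 0.459]
ft_force: [0.3, -0.4, -0.1]
opening: 0.0661
```

Run:
```python
from h import *
o=env.get_obs(); print(o["time"],o["eef_pos"],o["opening"],o["ft_force"].round(2),o["torque"].round(2))
c=env.camera("wrist"); im=c["img"]; cv2.imwrite("pics/w12.png",im[:,:,::-1])
c=env.camera("scene"); cv2.imwrite("pics/s12.png",cv2.resize(c["img"][220:360,150:310,::-1],(685,600),interpolation=cv2.INTER_CUBIC))
```

```text
21.75 [ 0.55489969 -0.34778182  0.22253184] 0.06613221279447758 [ 0.28 -0.42 -0.07] [ 0.06 -0.02 -0.04]
```

View pics/w12.png

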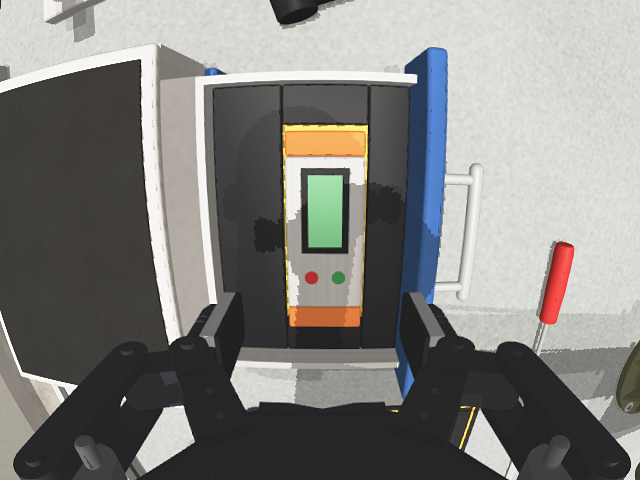

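View pics/s12.png

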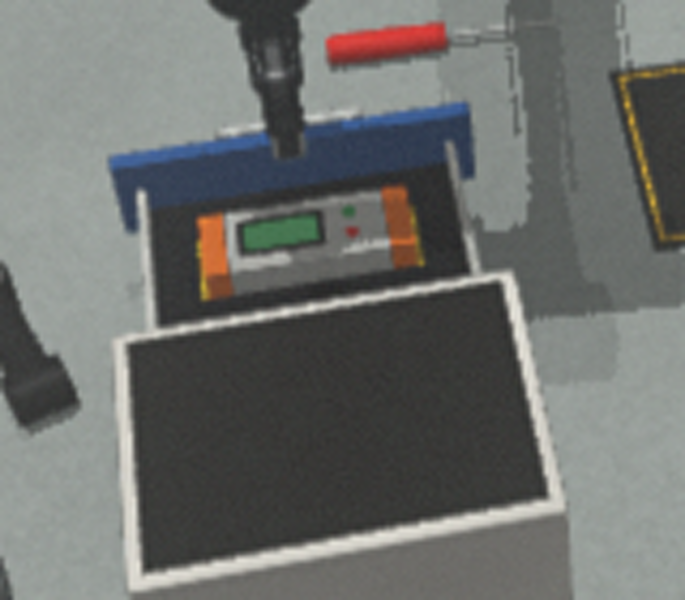

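Run:
```python
from h import *
o=env.get_obs(); c=env.camera("wrist"); im=c["img"]
a=backw(c,[[476,172],[463,292],[480,172],[466,296],[472,168]],.105); print(a.round(4))
d=np.array([np.cos(np.radians(-8.5)),np.sin(np.radians(-8.5))]); print("from pocket",((a[:,:2]-[.5533,-.3464])@np.c_[d,[-d[1],d[0]]]).round(4))
# logger caps centre in recess
hsv=cv2.cvtColor(im,cv2.COLOR_RGB2HSV)
m=cv2.inRange(hsv,(5,100,150),(20,255,255)); n,l,s,ce=cv2.connectedComponentsWithStats(m)
pts=[backw(c,ce[i],.11)[0] for i in range(1,n) if s[i][4]>500]; print(np.round(pts,4),np.mean(pts,0).round(4))
t=env.camera("top"); cv2.imwrite("pics/t13.png",cv2.resize(t["img"][150:290,360:520,::-1],(685,600),interpolation=cv2.INTER_CUBIC))
```

```text
[[ 0.4358 -0.3764  0.105 ]
 [ 0.4496 -0.2826  0.105 ]
 [ 0.4326 -0.376   0.105 ]
 [ 0.447  -0.2785  0.105 ]
 [ 0.4388 -0.3796  0.105 ]]
from pocket [[-0.1118 -0.047 ]
 [-0.112   0.0478]
 [-0.115  -0.0472]
 [-0.1152  0.0515]
 [-0.1083 -0.0498]]
[[ 0.5439 -0.411   0.11  ]
 [ 0.563  -0.2823  0.11  ]] [ 0.5535 -0.3466  0.11  ]
```

View pics/t13.png

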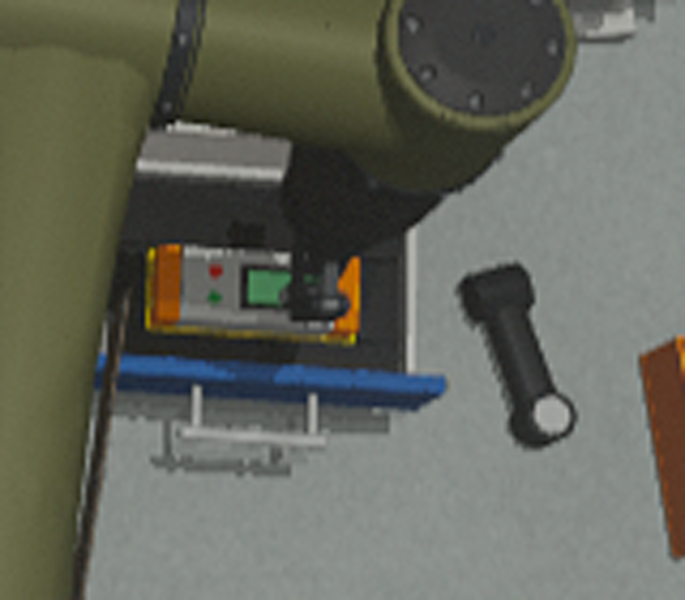

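Run:
```python
from h import *
print(move([.398,-.3232,.22],Rdown(-8.5)))
```

```text
[-7.800e-03  3.144e-01  6.000e-04  5.003e-01 -2.000e-04 -5.000e-04]
```

Emit:
{"name": "carry_out", "arguments": {
  "deltas": [-0.008,0.06,0,0.05,0,0,-0.008,0.12,0,0.105,0,0,-0.008,0.2,0,0.16,0,0,-0.008,0.27,0,0.215,0,0,-0.008,0.315,0,0.27,0,0,-0.008,0.315,0,0.325,0,0,-0.008,0.315,0,0.38,0,0,-0.008,0.315,0,0.435,0,0,-0.008,0.315,0,0.5,0,0,-0.008,0.315,0,0.5,0,0,-0.008,0.315,0,0.5,0,0],
  "fingers": 255,
  "newtons": 40
}}

```text
time: 23.32
eef_pos: [0.3978, -0.3236, 0.2203]
ee_rot: [0.705, 0.051, 0.706, -0.051]
ft_force: [0.3, -0.5, -0.4]
opening: 0.0002
```

Emit:
{"name": "carry_out", "arguments": {
  "deltas": [0.1,0,0,0,0,0,0.18,0,0,0,0,0,0.24,0,0,0,0,0,0.26,0,0,0,0,0,0.26,0,0,0,0,0]
}}

```text
time: 23.95
eef_pos: [0.3979, -0.3238, 0.091]
ee_rot: [0.705, 0.052, 0.705, -0.052]
ft_force: [0.7, -0.6, 0.3]
opening: 0.0
```

Run:
```python
from h import *
o=env.get_obs(); print(o["time"],o["eef_pos"],o["opening"],o["ft_force"].round(2),o["qpos"].round(3)); print(q2R(o["ee_rot"]).round(3))
c=env.camera("wrist"); im=c["img"]; cv2.imwrite("pics/w14.png",im[:,:,::-1])
c=env.camera("scene"); cv2.imwrite("pics/s14.png",cv2.resize(c["img"][180:340,150:310,::-1],(600,600),interpolation=cv2.INTER_CUBIC))
```

```text
23.95 [ 0.39790772 -0.32382569  0.09101477] 3.999768772800651e-05 [ 0.7  -0.63  0.35] [-0.29  -0.166 -0.368  0.    -1.369 -1.427]
[[-0.001  0.146  0.989]
 [-0.     0.989 -0.146]
 [-1.    -0.    -0.001]]
```

View pics/w14.png

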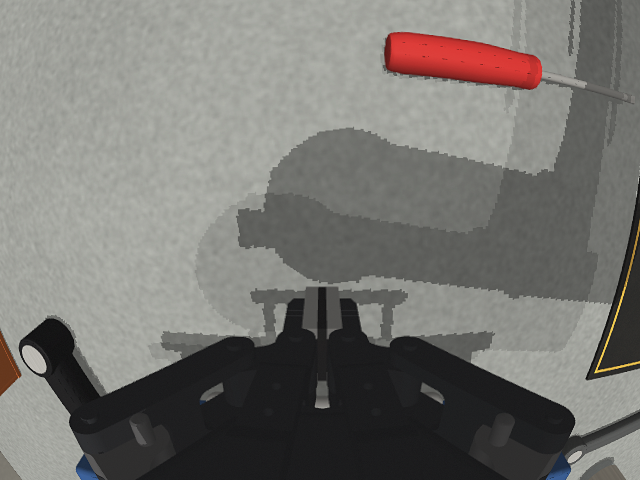

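View pics/s14.png

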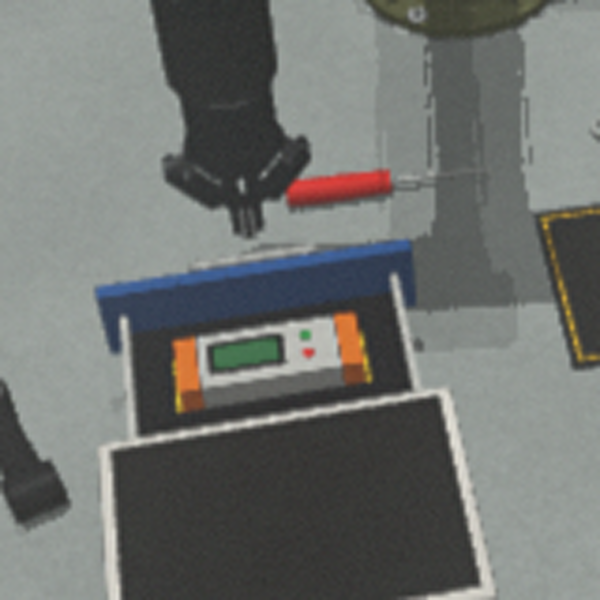

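Emit:
{"name": "carry_out", "arguments": {
  "deltas": [0,0,0.02,0,0,0,0,0,0.04,0,0,0,0,0,0.05,0,0,0,0,0,0.06,0,0,0,0,0,0.07,0,0,0,0,0,0.08,0,0,0,0,0,0.09,0,0,0,0,0,0.105,0,0,0,0,0,0.12,0,0,0,0,0,0.135,0,0,0,0,0,0.15,0,0,0,0,0,0.165,0,0,0,0,0,0.18,0,0,0,0,0,0.19,0,0,0,0,0,0.2,0,0,0]
}}

```text
time: 25.92
eef_pos: [0.4971, -0.3385, 0.0907]
ee_rot: [0.705, 0.052, 0.705, -0.052]
ft_force: [-4.4, -0.3, 0.2]
opening: -0.0002
```

Run:
```python
from h import *
o=env.get_obs(); print(o["time"],o["eef_pos"],o["ft_force"].round(2))
c=env.camera("scene"); cv2.imwrite("pics/s15.png",cv2.resize(c["img"][180:340,150:310,::-1],(600,600),interpolation=cv2.INTER_CUBIC))
```

```text
25.925 [ 0.49710166 -0.33848685  0.0906868 ] [-4.41 -0.32  0.2 ]
```

View pics/s15.png

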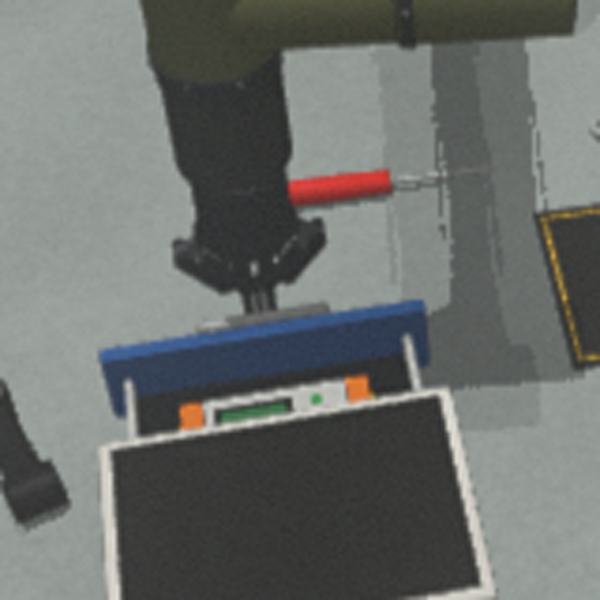

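Emit:
{"name": "carry_out", "arguments": {
  "deltas": [0,0,0.015,0,0,0,0,0,0.03,0,0,0,0,0,0.045,0,0,0,0,0,0.06,0,0,0,0,0,0.075,0,0,0,0,0,0.09,0,0,0,0,0,0.105,0,0,0,0,0,0.12,0,0,0,0,0,0.13,0,0,0,0,0,0.14,0,0,0,0,0,0.146,0,0,0,0,0,0.15,0,0,0]
}}

```text
time: 27.48
eef_pos: [0.5711, -0.3494, 0.0907]
ee_rot: [0.705, 0.052, 0.705, -0.052]
ft_force: [-4.7, -0.6, -0.6]
opening: -0.0002
```

Run:
```python
from h import *
o=env.get_obs(); print(o["time"],o["eef_pos"],o["ft_force"].round(2))
c=env.camera("scene"); cv2.imwrite("pics/s16.png",cv2.resize(c["img"][180:340,150:310,::-1],(600,600),interpolation=cv2.INTER_CUBIC))
```

```text
27.475 [ 0.57113709 -0.34944862  0.09069695] [-4.69 -0.61 -0.64]
```

View pics/s16.png

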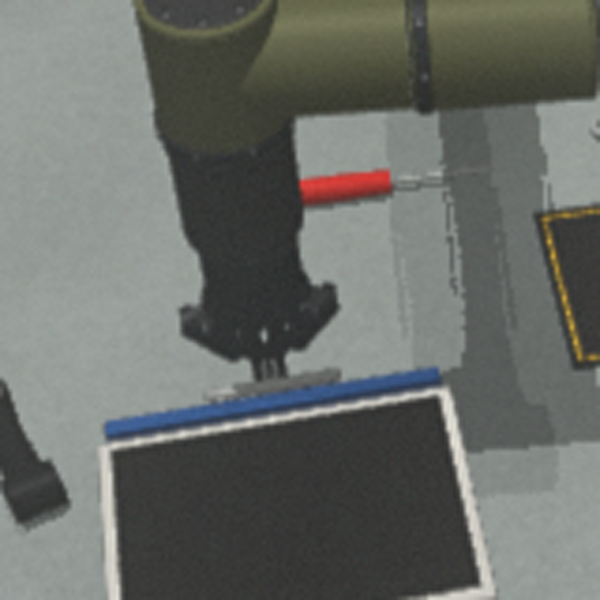

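Emit:
{"name": "carry_out", "arguments": {
  "deltas": [0,0,0.005,0,0,0,0,0,0.01,0,0,0,0,0,0.015,0,0,0,0,0,0.018,0,0,0,0,0,0.021,0,0,0,0,0,0.024,0,0,0]
}}

```text
time: 28.28
eef_pos: [0.5829, -0.3512, 0.0907]
ee_rot: [0.705, 0.052, 0.705, -0.052]
ft_force: [-5.0, -0.9, -1.8]
opening: 0.0
```

Emit:
{"name": "carry_out", "arguments": {
  "deltas": [0,0,0.004,0,0,0,0,0,0.008,0,0,0,0,0,0.011,0,0,0,0,0,0.014,0,0,0]
}}

```text
time: 28.78
eef_pos: [0.5899, -0.3523, 0.0907]
ee_rot: [0.705, 0.052, 0.705, -0.052]
ft_force: [-4.7, -2.5, -1.6]
opening: -0.0
```

Emit:
{"name": "carry_out", "arguments": {
  "deltas": [0,0,0.003,0,0,0,0,0,0.006,0,0,0,0,0,0.009,0,0,0]
}}

```text
time: 29.15
eef_pos: [0.5912, -0.3525, 0.0906]
ee_rot: [0.702, 0.053, 0.708, -0.052]
ft_force: [-19.6, 3.4, 4.5]
opening: -0.0002
```

Run:
```python
from h import *
o=env.get_obs(); print(o["time"],o["eef_pos"],o["ft_force"].round(2))
c=env.camera("scene"); cv2.imwrite("pics/s17.png",cv2.resize(c["img"][250:330,170:290,::-1],(800,533),interpolation=cv2.INTER_CUBIC))
c=env.camera("wrist"); cv2.imwrite("pics/w17.png",c["img"][:,:,::-1])
```

```text
29.15 [ 0.591151   -0.35252183  0.09062703] [-19.59   3.41   4.53]
```

View pics/s17.png

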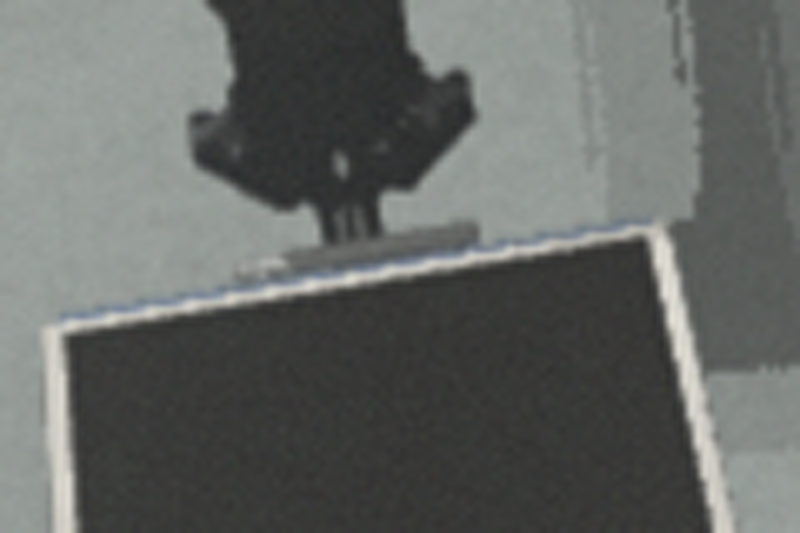

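Emit:
{"name": "carry_out", "arguments": {
  "deltas": [0,0,0.008,0,0,0,0,0,0,0,0,0,0,0,-0.02,0,0,0,0,0,-0.08,0,0,0,0,0,-0.18,0,0,0,0,0,-0.28,0,0,0,-0.1,0,-0.34,0,0,0,-0.22,0,-0.34,0,0,0,-0.3,0,-0.34,0,0,0,-0.3,0,-0.34,0,0,0]
}}

```text
time: 30.5
eef_pos: [0.4283, -0.3284, 0.2462]
ee_rot: [0.709, 0.051, 0.701, -0.053]
ft_force: [-0.1, 0.0, -0.5]
opening: -0.0
```

Run:
```python
from h import *
o=env.get_obs(); print(o["time"],o["eef_pos"],o["ft_force"].round(2))
c=env.camera("wrist"); cv2.imwrite("pics/w18.png",c["img"][:,:,::-1])
c=env.camera("scene"); cv2.imwrite("pics/s18.png",c["img"][:,:,::-1])
c=env.camera("top"); cv2.imwrite("pics/t18.png",cv2.resize(c["img"][100:270,350:520,::-1],(600,600),interpolation=cv2.INTER_CUBIC))
```

```text
30.5 [ 0.42832799 -0.32839347  0.24620555] [-0.07  0.02 -0.5 ]
```

View pics/s18.png

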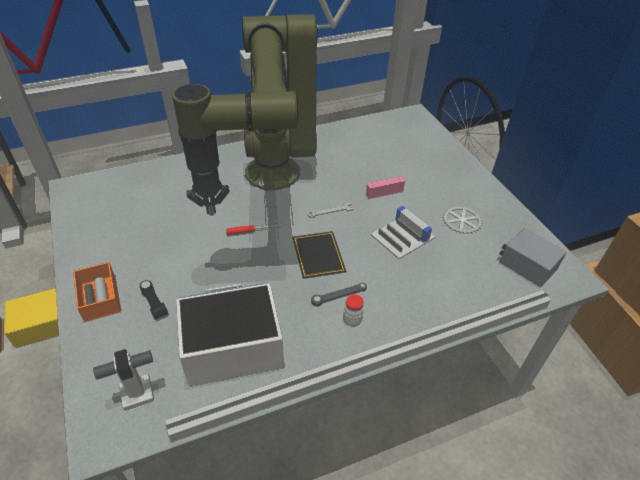

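View pics/t18.png

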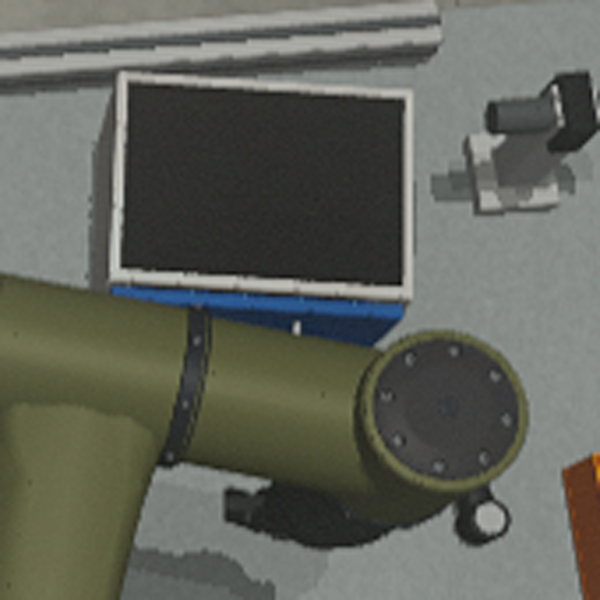

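View pics/w18.png

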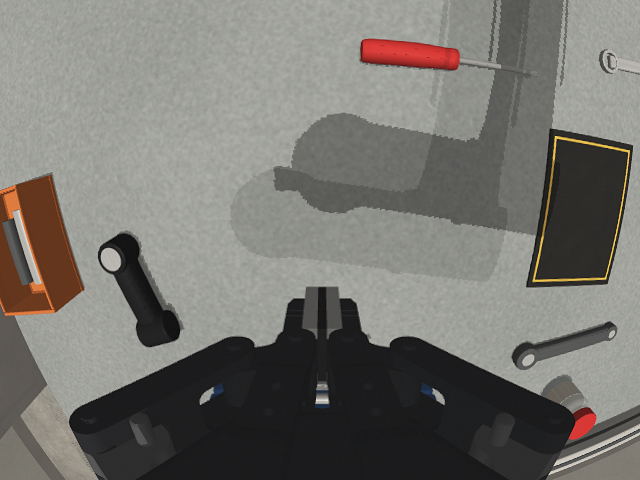

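Run:
```python
from h import *
c=env.camera("top"); d=np.array([np.cos(np.radians(-8.5)),np.sin(np.radians(-8.5))])
a=back(c,[[381.2,181.3],[466.2,185.2]],.154); print(a.round(4),"housing front minus TCP at stop:",((a[:,:2]-[.5912,-.3525])@d).round(4))
o=env.get_obs(); print(o["dq"].round(4),o["ft_force"].round(2))
c=env.camera("scene")["img"]
cv2.imwrite("pics/s19.png",cv2.resize(c[270:330,170:290,::-1],(800,400),interpolation=cv2.INTER_CUBIC))
```

```text
[[ 0.6659 -0.2288  0.154 ]
 [ 0.6315 -0.4909  0.154 ]] housing front minus TCP at stop: [0.0556 0.0603]
[-0.002   0.0068 -0.0065  0.0047 -0.0052 -0.0004] [-0.64 -0.17  0.84]
```

View pics/s19.png

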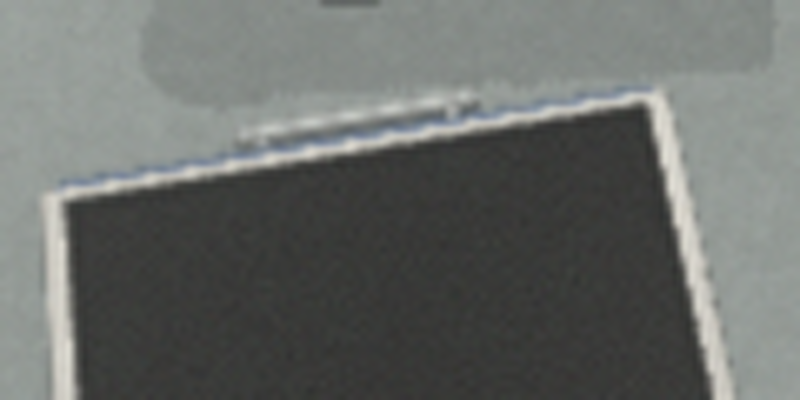

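Run:
```python
from bench import env
print(env.close_job(), env.get_obs()["time"])
```

```text
the job is handed in; nothing more can be done
the job is handed in; nothing more can be done
```

The orange-capped logger is in the drawer recess, display up, and the drawer is shut. I handed the job in at about 30.8 s of the 72 s allowed; no verdict is reported.

**What I did**
- Lifted the logger out of the rack, tilted it to 52°, set its edge on the mat and withdrew the fingers so it settled flat with the display up.
- Picked it up again across its width, lowered it into the recess and let it go. Its centre measured within about 1 mm of the recess centre.
- Pushed the drawer shut on its handle in small steps, at about 0.06 m/s or less, easing off near the end.

**Last checks**
- **End stop:** the push force rose from about 5 N to 20 N. Estimated drawer travel was about 166 mm, within the 150–170 mm it could have been open.
- **Drawer shut:** the pictures show the front flush with the housing, and it stayed there after the arm backed off. The hand was clear, with force readings near zero.
- **Bystanders:** the blue-capped logger, crank arm, chainring, stem and jar look unmoved in the last scene picture.

**Disagreements and gaps**
- **Recess centre:** the scene camera put it 3–4 mm off from the top and wrist cameras, because part of the floor is hidden in that view. I used the latter two.
- **Handle-to-housing distance:** at the stop I measured 56–60 mm from the tool centre to the housing front, where I expected about 65 mm. I put the difference down to reading the housing edge by eye.
- **After closing:** the logger could not be seen inside the shut drawer, so its final position there is not confirmed by picture.

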